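# Mount a coupling hub on the encoder test stand and drive its keyed shaft home

## Task

Set the loose square-footed hub flat into the square nest on top of the raised test stand and let go of it. Then take the keyed shaft (the one with the flat grip and the little nose on its collar) from the rack, push it into the hub's bore, turning it until the key slips into the keyway, and keep pushing against the spring plunger until the collar is down on the hub. Finish while still gripping the shaft and holding it fully home, and leave everything else on the bench undisturbed.

Things in the scene. Friction and masses are not known exactly. Their poses are not given: they have to be found in the camera images.
- hub_grip (a point): Plain aluminium hub, loose, 52 mm high, 0.22 kg: square foot 56 x 56 x 6 mm, above it a 44 mm round body with two flats 36 mm apart that face this point's +y and -y (grip there). Point on the hub's axis, 30 mm above its underside, 22 mm below its top; z up, x towards the keyway.
- hub_top (a point): Centre of the hub's top face, where the bore opens. The 18 mm round bore goes right through the hub, with a keyway slot 8 mm wide reaching 14.5 mm from the axis on the +x side over the full height; the slot shows from above. z up.
- nest (a point): Centre of the seat on top of the fixed test stand, 45 mm above the bench (base 100 x 100 x 10 mm, narrow post). z up, x and y along the sides of the square nest, 60 x 60 mm inside, upright lips 4 mm high, then sloped lead-ins to 8 mm above the seat. The hub's foot fits in any quarter turn. The seat has a 26 mm square opening with the spring plunger in its middle.
- plunger (a joint): Travel (m) of the spring plunger in the stand, an upright 12 mm brass pin; free, its top stands 8 mm above the seat, inside the bore of a seated hub. 0 free, grows as pressed down, stop at 0.015. About 4 N at first and 9 N at 0.012, which is its place with the shaft fully home. It pushes the shaft out if let go.
- shaft_grip (a point): Centre of the flat aluminium grip of the keyed shaft (0.2 kg): 44 mm along x, 16 mm thick along y (grip across y), 46 mm high; z up. Under it a 38 mm round collar 5 mm thick, underside 28 mm below this point; a nose on its rim points to +x, to 26 mm from the axis, right above the key. Fully home, this point is 50 mm above hub_grip. Starts upright in the rack, hanging by its collar.
- shaft_tip (a point): Lower tip of the keyed shaft, 84 mm below shaft_grip: round steel, 16 mm, lowest 5 mm tapered. The key, 6 mm wide, reaches 13 mm from the axis on the +x side and runs from the collar down to 14 mm above the tip. So 14 mm of plain tip enters the bore, then the key rests on the hub's top until in line with the keyway. The tip meets the free plunger 12 mm before fully home.
- rack: Fixed grey plastic rack 160 x 75 x 62 mm high, origin under its centre; two 30 mm holes 37 mm either side of the centre along its x; one holds the keyed shaft, the other the gauge.
- board: small blue circuit board 85 x 65 x 22 mm; bystander, origin under its centre
- meter: yellow hand-held multimeter 150 x 78 x 37 mm; bystander, origin under its centre
- driver: black-handled screwdriver 170 mm long lying down; bystander
- bearing: steel ring 32 mm across, 10 mm high, lying flat; bystander
- reel: grey plastic reel 60 mm across, 41 mm high; bystander
- cleaner: white bottle 44 mm across, 110 mm high; bystander
- gauge: plain round pin gauge standing in the other hole of the rack: like the keyed shaft but without key and nose, and with a round knob 24 mm across, 34 mm high; bystander, leave it in the rack. Origin at its lower tip
Not all that is in view belongs to the job. What is shaped like the part that bears hub_grip but purple is not meant.

How it is judged:
By the outcome, as a careful person would: the job done as asked, in the order asked, and still so for the second after the job is handed in, while the arm keeps its last pose, push and grip.
It also fails if it takes over 61 s, if anything falls off the work surface, if the arm or the gripper's body presses on something with over 40 N, if the wrist force passes 120 N, or if a joint passes its speed limit or range.

## Robot

A 7-joint arm with a two-finger parallel gripper is mounted at the origin on the work surface. World frame = base frame: x ahead of the robot, y to its left, z up, the work surface at z = 0. Lengths are in m, angles in rad, forces in N, time in s.
With the tool pointing down it reaches from about 0.425 to 0.875 m from the base axis. Payload 4.7 kg.
Tool frame: the origin (TCP) lies at the very end of the fingers, on their centre line; the grasp point (between the pads) lies 19 mm behind it; z points along the fingers, y is the direction in which the jaws open and shut (so a half turn about z gives the same grasp; the last joint's range is limited). The gripper opens to 87 mm and grips with 3 to 60 N. Pads are 19 mm wide; open, the fingers measure 117 mm over their backs; the gripper's body (75 mm by 190 mm) begins 51 mm behind the grasp point.
Start: joints at [-1.092, 0.321, -0.07, 1.45, 0.023, 1.371, -0.057], TCP at [0.291, 0.581, 0.223] pointing down, gripper open.
Joint ranges: [-2.86, 2.86], [-0.3, 2.09], [-1.38, 1.24], [0.06, 2.45], [-1.56, 4.7], [0.09, 2.05], [-2.69, 2.69]. Speed limits (rad/s): [2.57, 2.57, 3.14, 3.14, 3.14, 3.14, 3.14].

## Interface

Orientations are given as a rotation vector (axis times angle).
In Python, from bench import ctrl, get_image, camera_info gives the robot as it stands.
- The arm moves only by the tool carry_out, never from a script. Its argument "commands" is a list of rows, each an object of numbers: "tx", "ty", "tz": the shift along the tool's x, y, z in m; "rx", "ry", "rz": the turn, a rotation vector about the tool's x, y, z in rad; "jaw": the opening, from 0 (shut) to 1 (fully open). In form: [{"tx": .., "ty": .., "tz": .., "rx": .., "ry": .., "rz": .., "jaw": ..}, ...]. A call has 1 to 12 rows; each row is the pose to reach, as a shift and turn from the pose commanded when the call began, along the tool's axes at that moment; what a row does not reach only later rows make up. A row lasts 1/8 s, in which the tool goes at most 62.5 mm and 10.7 degrees, less where a joint would pass 70% of its speed; a pose out of reach is approached as far as the arm can. A call with a gripper value outside its range is refused whole. The fingers move at their own pace and stop on an object; "grip_force" is the grip in N (left out, the last holds). Time passes only in rows, so rows that repeat a pose let the fingers close. It gives the time, the measured TCP pose, the force and the opening at its end, in the units of the state.
- ctrl.get_state(): the state, without advancing time (a new reading comes with each control period).
- get_image(name): name is "scene" or "top" or "wrist"; returns the picture (420x560x3 uint8, red, green, blue); there is no depth.
- camera_info(name): a dict with "intrinsics" (3x3 intrinsics, pixels), "R" (3x3) and "t" (3): a world point X has camera coordinates R X + t. Camera axes: x right, y down, z forward; pixel columns grow to the right and rows downward; lengths in m; the calibration is good to about 2 mm. The wrist camera is an equidistant fisheye: a pixel r from the principal point sees the ray r / f radians off the axis. A picture is of the moment at which its call begins: read the wrist's pose just before it. camera_info takes no time and is no camera call; for the wrist camera it gives the pose at the moment of the call.
- ctrl.close_job(): hands the job in, once; it reports no verdict.
The state is a dict: "time": time; "joint_positions": joint angles; "qd": joint speeds; "joint_torque": joint torques, N m; "position": TCP position; "tool_rot": TCP orientation; "ft_force": force on the tool from outside, world axes, zero at the start; "torque": the same for the moment, N m; "grip_width": opening from 0.0 (shut) to 1.0 (fully open).
Only numpy, scipy, OpenCV 4.12 (cv2) and the standard library are available. Lean on these libraries where they do the work, as an engineer would, in place of code of your own. Each camera call takes 0.05 s, during which the arm holds its last target.

## Working session

There is one attempt and no reset: what is moved stays moved. The work goes in short steps, Python scripts to look and compute and a tool call to move; the robot and the scene stay as the last step left them, time stands still between calls to the robot, and variables do not carry over. Pictures are saved under pics/ and viewed, and the job is handed in when it is done.

Besides the shell and the picture viewer there is one more tool, called after "Call:" in YAML: its name, and indented under it one key for each argument. carry_out: Moves the arm, as the interface text tells. Its arguments: {"type":"object","properties":{"commands":{"type":"array"},"grip_force":{"type":"number"}},"required":["commands"]}

```bash
ls; mkdir -p pics; cat > h.py <<'E'
import numpy as np, cv2
from bench import ctrl,get_image,camera_info
from scipy.spatial.transform import Rotation as R
def save(img,n): cv2.imwrite('pics/'+n,cv2.cvtColor(img,cv2.COLOR_RGB2BGR))
def ray(ci,u,v,fish=False):
    K=np.array(ci['intrinsics']);Rm=np.array(ci['R']);t=np.array(ci['t'])
    x=(u-K[0,2])/K[0,0];y=(v-K[1,2])/K[1,1]
    if fish:
        r=np.hypot(x,y);d=np.array([np.sin(r)*x/max(r,1e-9),np.sin(r)*y/max(r,1e-9),np.cos(r)])
    else: d=np.array([x,y,1.])
    return -Rm.T@t, Rm.T@d
def onz(ci,u,v,z,fish=False):
    o,d=ray(ci,u,v,fish); return o+d*(z-o[2])/d[2]
def proj(ci,X,fish=False):
    K=np.array(ci['intrinsics']);c=np.array(ci['R'])@np.array(X)+np.array(ci['t'])
    if fish:
        rr=np.hypot(c[0],c[1]);th=np.arctan2(rr,c[2]);a=c[:2]/max(rr,1e-9)*th
    else:a=c[:2]/c[2]
    return np.array([K[0,0]*a[0]+K[0,2],K[1,1]*a[1]+K[1,2]])
E
python3 - <<'E'
from h import *
s=ctrl.get_state();print(s)
for n in('scene','top','wrist'):
    ci=camera_info(n);print(n,ci); im=get_image(n);save(im,n+'0.png');np.save(n+'0.npy',im)
E
```

```text
pics
{'time': 0.0, 'joint_positions': array([-1.09193939,  0.32180534, -0.07005745,  1.45168024,  0.02262329,
        1.37079499, -0.05691488]), 'qd': array([-0.00160522, -0.00095037,  0.00092861, -0.00152319,  0.00177547,
        0.00047606, -0.0009629 ]), 'joint_torque': array([-7.46390360e-04, -4.91277838e+01, -4.04345104e-01, -3.12532496e+01,
       -6.39301445e-02,  4.36713675e-02,  1.77364564e-04]), 'position': array([0.29115237, 0.58052462, 0.22147015]), 'tool_rot': array([-7.23422469e-01, -3.05684602e+00,  2.94687120e-03]), 'ft_force': array([0.74744132, 0.39023176, 0.80546805]), 'torque': array([ 0.02636715, -0.02500809,  0.05832942]), 'grip_width': 1.0028728779087337}
scene {'intrinsics': array([[455.39492612,   0.        , 286.31880417],
       [  0.        , 455.39492612, 201.87801154],
       [  0.        ,   0.        ,   1.        ]]), 'R': array([[-0.4191266 ,  0.90777304, -0.0167633 ],
       [ 0.75853604,  0.33995666, -0.55592495],
       [-0.49895488, -0.2457185 , -0.83106344]]), 't': array([ 0.23752748, -0.37327596,  1.4848679 ])}
top {'intrinsics': array([[488.66479131,   0.        , 281.04898606],
       [  0.        , 488.66479131, 208.15802365],
       [  0.        ,   0.        ,   1.        ]]), 'R': array([[ 1.38754245e-02, -9.99903474e-01, -7.18300162e-04],
       [-9.85082093e-01, -1.35465146e-02, -1.71551046e-01],
       [ 1.71524757e-01,  3.08792821e-03, -9.85174971e-01]]), 't': array([-0.00675833,  0.54472357,  1.23121908])}
wrist {'intrinsics': array([[325.1922621 ,   0.        , 281.57875163],
       [  0.        , 325.1922621 , 211.11548216],
       [  0.        ,   0.        ,   1.        ]]), 'R': array([[ 0.44716286,  0.89444956, -0.00231289],
       [ 0.85709087, -0.42774369,  0.28710725],
       [ 0.25581363, -0.13036605, -0.95789565]]), 't': array([-0.64912383, -0.03487194,  0.39130057])}
```

View pics/scene0.png

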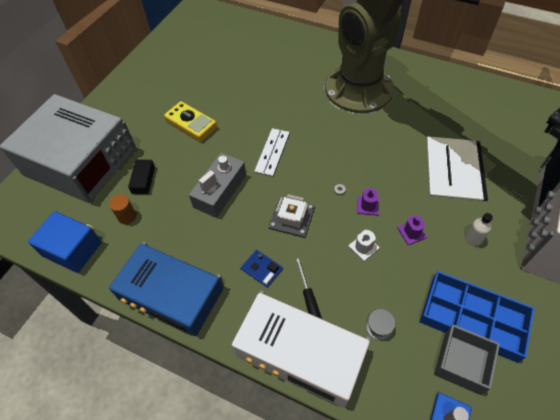

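View pics/top0.png

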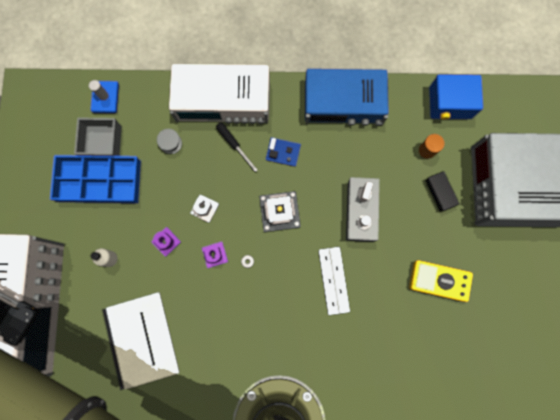

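View pics/wrist0.png

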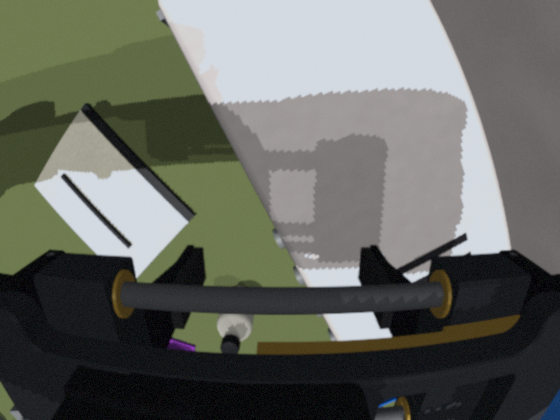

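Candidates for the hub: silver one at top(204,207)/scene(365,242); purple look-alikes at top(165,241) and (214,254) are excluded. For the shaft: rack knobs at top(366,190) (looks flat) and (365,223) (looks round). Close crops next.

```bash
python3 - <<'E'
from h import *
t=np.load('top0.npy');s=np.load('scene0.npy')
def c(im,x,y,w,h,k): return cv2.resize(im[y:y+h,x:x+w],(w*k,h*k),interpolation=cv2.INTER_CUBIC)
a=np.hstack([c(t,180,185,50,50,8),c(t,340,170,50,50,8)])
b=np.hstack([c(s,340,215,50,37,8),c(s,185,145,50,37,8)])
save(np.vstack([a,b])[:600 if 0 else 696],'crop1.png') if 0 else (save(a,'crop1.png'),save(b,'crop2.png'))
save(np.hstack([c(t,255,185,50,50,8),c(s,265,185,50,50,8)]),'crop3.png')
ci=camera_info('top')
for n,u,v,z in [('hub',204,205,.052),('nest',280,209,.05),('shaft',366,190,.12),('gauge',365,223,.11),('rack',364,209,.062)]: print(n,onz(ci,u,v,z).round(3))
E
```

```text
hub [0.55  0.202 0.052]
nest [0.542 0.003 0.05 ]
shaft [ 0.581 -0.209  0.12 ]
gauge [ 0.499 -0.207  0.11 ]
rack [ 0.543 -0.214  0.062]
```

View pics/crop1.png

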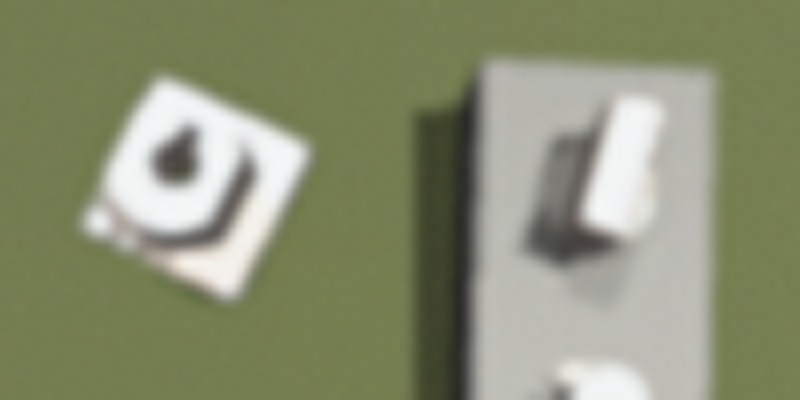

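View pics/crop2.png

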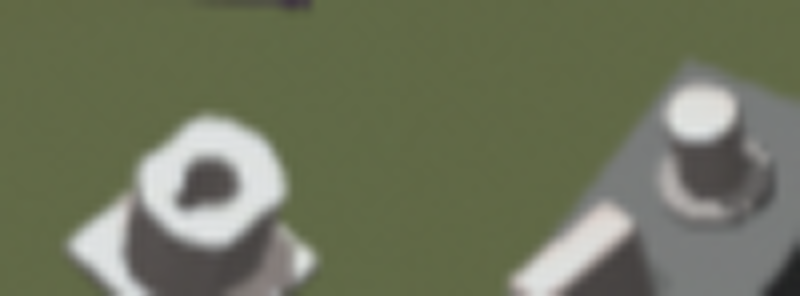

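View pics/crop3.png

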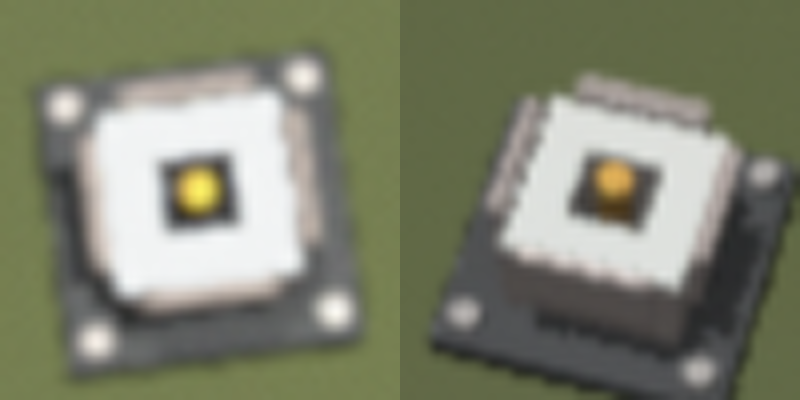

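```bash
cat >> h.py <<'E'
def Rt(yaw): # tool down, tool y axis at world angle yaw
    y=np.array([np.cos(yaw),np.sin(yaw),0]);z=np.array([0,0,-1.]);x=np.cross(y,z)
    return np.stack([x,y,z],1)
def rel(p0,R0,p1,R1):
    d=R0.T@(np.array(p1)-p0); r=R.from_matrix(R0.T@R1).as_rotvec(); return d.round(4),r.round(4)
def yawof(Rm): return np.degrees(np.arctan2(Rm[1,1],Rm[0,1]))
E
python3 - <<'E'
from h import *
s=ctrl.get_state();R0=R.from_rotvec(s['tool_rot']).as_matrix();p=s['position']
print(R0.round(3),yawof(R0))
ci=camera_info('wrist');Rm=np.array(ci['R']);c=-Rm.T@ci['t']
print('cam in tool',R0.T@(c-p),'cam axes in tool',(R0.T@Rm.T).round(3))
ct=camera_info('top');cs=camera_info('scene')
k=lambda x,y,x0,y0:(x0+x/8,y0+y/8)
# hub foot corners z=.006
for q in [(165,75),(312,150),(240,300),(85,220)]: print('hubfoot',onz(ct,*k(*q,180,185),.006).round(4))
print('bore',onz(ct,*k(176,165,180,185),.052).round(4),onz(ct,*k(188,125,180,185),.052).round(4))
print('bore scene',onz(cs,*k(214,180,340,215),.052).round(4))
for q in [(64,105),(303,75),(335,310),(95,340)]: print('base holes',onz(ct,*k(*q,255,185),.010).round(4))
print('plunger',onz(ct,*k(199,190,255,185),.053).round(4), onz(cs,*k(614,180,265-50,185),.053).round(4))
for q in [(612,95),(660,100),(630,238),(585,228)]: print('grip',onz(ct,*k(*q,290,170),.12).round(4))
E
```

```text
[[-0.894  0.448 -0.001]
 [ 0.448  0.894 -0.001]
 [-0.    -0.002 -1.   ]] 63.374039176845045
cam in tool [ 7.97431447e-02  1.40875742e-04 -1.61779763e-01] cam axes in tool [[ 0.001 -0.958 -0.287]
 [ 1.     0.001 -0.   ]
 [ 0.001 -0.287  0.958]]
hubfoot [0.5869 0.2197 0.006 ]
hubfoot [0.5617 0.1689 0.006 ]
hubfoot [0.5102 0.1913 0.006 ]
hubfoot [0.5367 0.2446 0.006 ]
bore [0.5478 0.207  0.052 ] [0.5611 0.2036 0.052 ]
bore scene [0.5508 0.2106 0.052 ]
base holes [0.5781 0.05   0.01  ]
base holes [ 0.5895 -0.0306  0.01  ]
base holes [ 0.5094 -0.0421  0.01  ]
base holes [0.4982 0.0381 0.01  ]
plunger [0.5421 0.0038 0.053 ] [0.5468 0.0071 0.053 ]
grip [ 0.6013 -0.2111  0.12  ]
grip [ 0.6   -0.226  0.12 ]
grip [ 0.5561 -0.2159  0.12  ]
grip [ 0.5591 -0.202   0.12  ]
```

Silver hub has bore with keyway towards robot-far side (keyway tip at crop1 (188,125)); the far rack part is the flat grip, near one is the round knob. Moving over the hub for a close look.

```bash
python3 - <<'E'
from h import *
s=ctrl.get_state();R0=R.from_rotvec(s['tool_rot']).as_matrix();p=s['position']
print(rel(p,R0,[.567,.197,.20],Rt(np.radians(63.4))))
E
```

```text
(array([-0.4185, -0.2193,  0.0221]), array([-0.0015,  0.0001, -0.0005]))
```

Call:
carry_out:
  commands:
    - {"tx": -0.418, "ty": -0.219, "tz": 0.022}
    - {"tx": -0.418, "ty": -0.219, "tz": 0.022}
    - {"tx": -0.418, "ty": -0.219, "tz": 0.022}
    - {"tx": -0.418, "ty": -0.219, "tz": 0.022}
    - {"tx": -0.418, "ty": -0.219, "tz": 0.022}
    - {"tx": -0.418, "ty": -0.219, "tz": 0.022}
    - {"tx": -0.418, "ty": -0.219, "tz": 0.022}
    - {"tx": -0.418, "ty": -0.219, "tz": 0.022}
    - {"tx": -0.418, "ty": -0.219, "tz": 0.022}
    - {"tx": -0.418, "ty": -0.219, "tz": 0.022}

```text
invalid input
```

```bash
python3 - <<'E'
from h import *
import pickle
s=ctrl.get_state();ci=camera_info('wrist');im=get_image('wrist');save(im,'w1.png');pickle.dump((s,ci,im),open('w1.pkl','wb'))
print(s['position'],s['tool_rot'],s['qd'].round(3),yawof(R.from_rotvec(s['tool_rot']).as_matrix()))
print(proj(ci,[.549,.206,.052],True))
E
```

```text
[0.29119641 0.58064986 0.2217096 ] [-7.23358563e-01 -3.05692903e+00  2.33398783e-03] [ 0.002 -0.001 -0.    -0.004  0.001 -0.001 -0.001] 63.374039176845045
[155.23602526 419.63816019]
```

View pics/w1.png

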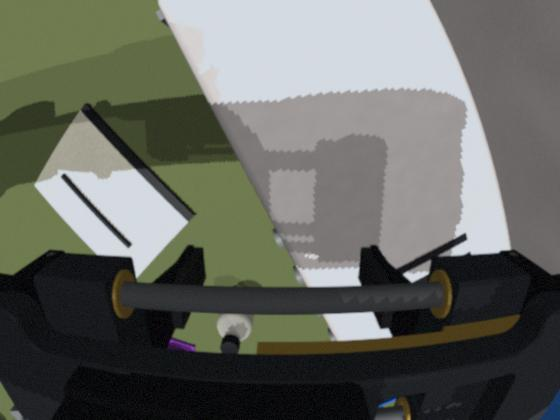

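The call was refused; presumably rows need all seven keys.

Call:
carry_out:
  commands:
    - {"tx": -0.418, "ty": -0.219, "tz": 0.022, "rx": 0, "ry": 0, "rz": 0, "jaw": 1}
    - {"tx": -0.418, "ty": -0.219, "tz": 0.022, "rx": 0, "ry": 0, "rz": 0, "jaw": 1}
    - {"tx": -0.418, "ty": -0.219, "tz": 0.022, "rx": 0, "ry": 0, "rz": 0, "jaw": 1}
    - {"tx": -0.418, "ty": -0.219, "tz": 0.022, "rx": 0, "ry": 0, "rz": 0, "jaw": 1}
    - {"tx": -0.418, "ty": -0.219, "tz": 0.022, "rx": 0, "ry": 0, "rz": 0, "jaw": 1}
    - {"tx": -0.418, "ty": -0.219, "tz": 0.022, "rx": 0, "ry": 0, "rz": 0, "jaw": 1}
    - {"tx": -0.418, "ty": -0.219, "tz": 0.022, "rx": 0, "ry": 0, "rz": 0, "jaw": 1}
    - {"tx": -0.418, "ty": -0.219, "tz": 0.022, "rx": 0, "ry": 0, "rz": 0, "jaw": 1}
    - {"tx": -0.418, "ty": -0.219, "tz": 0.022, "rx": 0, "ry": 0, "rz": 0, "jaw": 1}
    - {"tx": -0.418, "ty": -0.219, "tz": 0.022, "rx": 0, "ry": 0, "rz": 0, "jaw": 1}
  grip_force: 20

```text
time: 1.45
position: [0.5662, 0.1991, 0.2003]
tool_rot: [-0.722, -3.057, -0.001]
ft_force: [0.0, 0.6, 0.5]
grip_width: 1.001
```

```bash
cat >> h.py <<'E'
import pickle
def shot(n):
    s=ctrl.get_state();ci=camera_info('wrist');im=get_image('wrist');save(im,n+'.png');pickle.dump((s,ci,im),open(n+'.pkl','wb'))
    print(s['time'],s['position'].round(4),'yaw',yawof(R.from_rotvec(s['tool_rot']).as_matrix()).round(2),s['ft_force'].round(1),s['grip_width'])
    return s,ci,im
E
python3 -c "
from h import *
s,ci,im=shot('w1')
print(proj(ci,[.549,.206,.052],True),s['qd'].round(3))"
```

```text
1.45 [0.5662 0.1991 0.2003] yaw 63.43 [0.  0.6 0.5] 1.0005929847100439
[279.9541453  180.00126492] [-0.016 -0.003 -0.018 -0.     0.001  0.002  0.001]
```

View pics/w1.png

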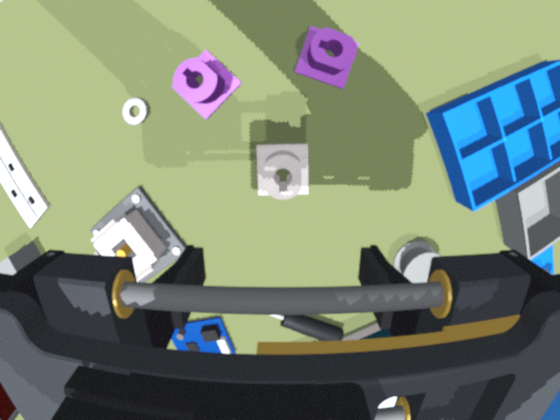

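```bash
python3 - <<'E'
from h import *
s,ci,im=pickle.load(open('w1.pkl','rb'))
save(cv2.resize(im[130:215,240:325],None,fx=7,fy=7,interpolation=cv2.INTER_CUBIC),'w1c.png')
save(cv2.resize(im[180:290,85:195],None,fx=5,fy=5,interpolation=cv2.INTER_CUBIC),'w1d.png')
E
```

```text
(no output)
```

View pics/w1c.png

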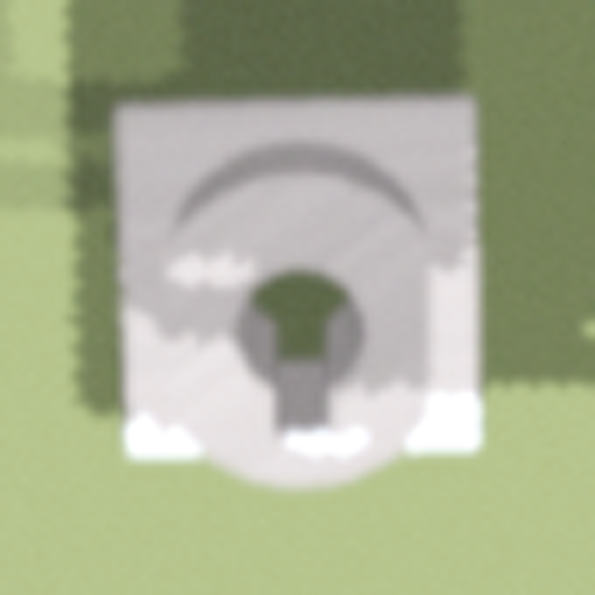

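Hub foot corners are at crop (115,103),(475,97),(482,453),(125,460); bore centre (300,332); keyway points down in the image (tool −x).

```bash
python3 - <<'E'
from h import *
s,ci,im=pickle.load(open('w1.pkl','rb'))
k=lambda x,y:((x+.5)/7-.5+240,(y+.5)/7-.5+130)
P=np.array([onz(ci,*k(*q),.006,True) for q in [(115,103),(475,97),(482,453),(125,460)]])
print(P.round(4),P.mean(0))
e=[P[(i+1)%4]-P[i] for i in range(4)]
print([np.linalg.norm(v).round(4) for v in e],[(np.degrees(np.arctan2(v[1],v[0]))%90).round(2) for v in e])
b=onz(ci,*k(300,332),.052,True);kk=onz(ci,*k(302,433),.052,True);print(b.round(4),kk.round(4),np.degrees(np.arctan2(*(kk-b)[1::-1])))
R0=R.from_rotvec(s['tool_rot']).as_matrix()
for z in(.006,.052):
  pass
print('hub in tool (bore)',R0.T@(b-s['position']),'foot',R0.T@(P.mean(0)-s['position']))
E
```

```text
[[0.5094 0.1962 0.006 ]
 [0.5337 0.247  0.006 ]
 [0.586  0.2232 0.006 ]
 [0.5613 0.1711 0.006 ]] [0.54760558 0.20937373 0.006     ]
[np.float64(0.0562), np.float64(0.0574), np.float64(0.0576), np.float64(0.0576)] [np.float64(64.46), np.float64(65.55), np.float64(64.66), np.float64(64.19)]
[0.5474 0.2095 0.052 ] [0.5604 0.2033 0.052 ] -25.35614138386303
hub in tool (bore) [0.02132406 0.00085518 0.14836109] foot [0.02105782 0.00083711 0.19436082]
```

View pics/w1d.png

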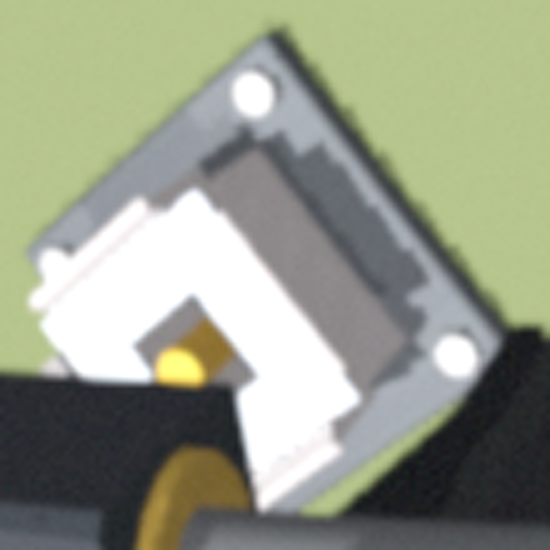

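```bash
python3 - <<'E'
from h import *
for i in range(2):
    s=ctrl.get_state();print(s['time'],s['position'],s['qd'].round(3))
R0=R.from_rotvec(s['tool_rot']).as_matrix()
print(rel(s['position'],R0,[.5475,.2094,.10],Rt(np.radians(64.7))))
E
```

```text
1.5 [0.56599619 0.19972816 0.20046122] [-0.011 -0.002 -0.007 -0.001  0.002 -0.001  0.003]
1.5 [0.56599619 0.19972816 0.20046122] [-0.011 -0.002 -0.007 -0.001  0.002 -0.001  0.003]
(array([0.0208, 0.0003, 0.1005]), array([ 0.0006, -0.001 , -0.0208]))
```

Call:
carry_out:
  commands:
    - {"tx": 0.021, "ty": 0.0, "tz": 0.05, "rx": 0, "ry": 0, "rz": -0.021, "jaw": 1}
    - {"tx": 0.021, "ty": 0.0, "tz": 0.1, "rx": 0, "ry": 0, "rz": -0.021, "jaw": 1}
    - {"tx": 0.021, "ty": 0.0, "tz": 0.1, "rx": 0, "ry": 0, "rz": -0.021, "jaw": 1}
    - {"tx": 0.021, "ty": 0.0, "tz": 0.1, "rx": 0, "ry": 0, "rz": -0.021, "jaw": 1}
    - {"tx": 0.021, "ty": 0.0, "tz": 0.1, "rx": 0, "ry": 0, "rz": -0.021, "jaw": 1}
    - {"tx": 0.021, "ty": 0.0, "tz": 0.1, "rx": 0, "ry": 0, "rz": -0.021, "jaw": 1}

```text
time: 2.25
position: [0.5493, 0.2077, 0.1024]
tool_rot: [0.691, 3.062, 0.003]
ft_force: [0.4, -0.3, -0.2]
grip_width: 1.0
```

```bash
python3 - <<'E'
from h import *
s,ci,im=shot('w2');print(s['qd'].round(3))
R0=R.from_rotvec(s['tool_rot']).as_matrix()
print(rel(s['position'],R0,[.5475,.2094,.014],Rt(np.radians(64.7))))
E
```

```text
2.25 [0.5493 0.2077 0.1024] yaw 64.56 [ 0.4 -0.3 -0.2] 0.9995341762285592
[ 0.001  0.006 -0.001  0.012 -0.001 -0.005  0.001]
(array([0.0025, 0.0005, 0.0884]), array([ 0.0025,  0.002 , -0.0024]))
```

View pics/w2.png

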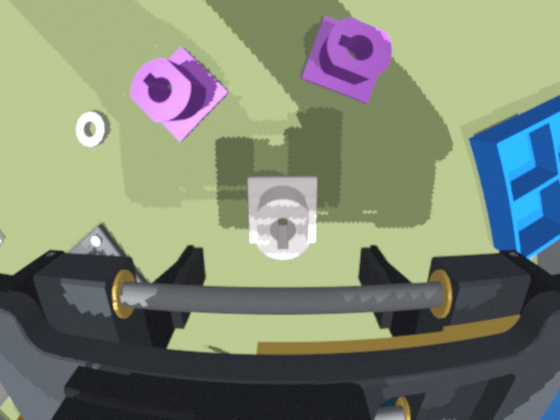

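```bash
python3 - <<'E'
from h import *
s,ci,im=pickle.load(open('w2.pkl','rb'))
save(cv2.resize(im[165:270,230:335],None,fx=5,fy=5,interpolation=cv2.INTER_CUBIC),'w2c.png')
E
```

```text
(no output)
```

View pics/w2c.png

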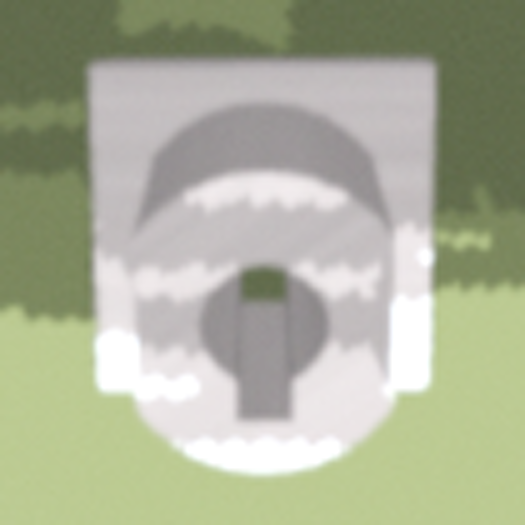

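```bash
python3 - <<'E'
from h import *
s,ci,im=pickle.load(open('w2.pkl','rb'))
k=lambda x,y:((x+.5)/5-.5+230,(y+.5)/5-.5+165)
R0=R.from_rotvec(s['tool_rot']).as_matrix()
for q in [(264,327),(201,327),(328,327),(264,420),(264,266)]:
    b=onz(ci,*k(*q),.052,True);print(b.round(4),(R0.T@(b-s['position'])).round(4))
for q in [(90,63),(436,62),(430,392),(97,392)]:
    b=onz(ci,*k(*q),.006,True);print(b.round(4),(R0.T@(b-s['position'])).round(4))
E
```

```text
[0.5475 0.2095 0.052 ] [0.0025 0.0007 0.0504]
[0.5437 0.2016 0.052 ] [ 0.0025 -0.008   0.0504]
[0.5513 0.2176 0.052 ] [0.0025 0.0096 0.0504]
[0.5602 0.2035 0.052 ] [-0.0116  0.0007  0.0504]
[0.5394 0.2133 0.052 ] [0.0114 0.0007 0.0504]
[0.5098 0.1965 0.006 ] [ 0.031  -0.0274  0.0963]
[0.5336 0.2471 0.006 ] [0.0313 0.0286 0.0964]
[0.5859 0.2232 0.006 ] [-0.0262  0.0294  0.0965]
[0.5613 0.1714 0.006 ] [-0.0263 -0.0279  0.0964]
```

Call:
carry_out:
  commands:
    - {"tx": 0.0025, "ty": 0.0007, "tz": 0.04, "rx": 0, "ry": 0, "rz": -0.002, "jaw": 1}
    - {"tx": 0.0025, "ty": 0.0007, "tz": 0.07, "rx": 0, "ry": 0, "rz": -0.002, "jaw": 1}
    - {"tx": 0.0025, "ty": 0.0007, "tz": 0.087, "rx": 0, "ry": 0, "rz": -0.002, "jaw": 1}
    - {"tx": 0.0025, "ty": 0.0007, "tz": 0.087, "rx": 0, "ry": 0, "rz": -0.002, "jaw": 1}
    - {"tx": 0.0025, "ty": 0.0007, "tz": 0.087, "rx": 0, "ry": 0, "rz": -0.002, "jaw": 1}

```text
time: 2.92
position: [0.5473, 0.2094, 0.0149]
tool_rot: [0.688, 3.063, 0.002]
ft_force: [0.6, 0.2, 0.5]
grip_width: 0.999
```

```bash
python3 - <<'E'
from h import *
s,ci,im=shot('w3');print(s['qd'].round(3))
E
```

```text
2.925 [0.5473 0.2094 0.0149] yaw 64.68 [0.6 0.2 0.5] 0.9989718438383578
[-0.002 -0.007 -0.    -0.005 -0.001 -0.     0.001]
```

View pics/w3.png

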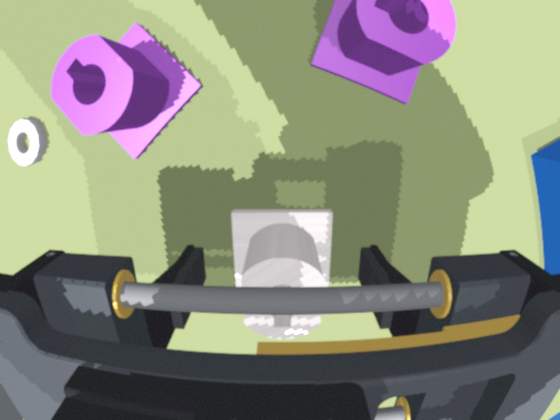

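The hub sits centred between the fingers. Closing.

Call:
carry_out:
  commands:
    - {"tx": 0, "ty": 0, "tz": 0, "rx": 0, "ry": 0, "rz": 0, "jaw": 0}
    - {"tx": 0, "ty": 0, "tz": 0, "rx": 0, "ry": 0, "rz": 0, "jaw": 0}
    - {"tx": 0, "ty": 0, "tz": 0, "rx": 0, "ry": 0, "rz": 0, "jaw": 0}
    - {"tx": 0, "ty": 0, "tz": 0, "rx": 0, "ry": 0, "rz": 0, "jaw": 0}
    - {"tx": 0, "ty": 0, "tz": 0, "rx": 0, "ry": 0, "rz": 0, "jaw": 0}
    - {"tx": 0, "ty": 0, "tz": 0, "rx": 0, "ry": 0, "rz": 0, "jaw": 0}
  grip_force: 25

```text
time: 3.72
position: [0.5463, 0.2092, 0.0136]
tool_rot: [0.688, 3.065, 0.001]
ft_force: [0.1, 0.8, -0.3]
grip_width: 0.408
```

```bash
python3 - <<'E'
from h import *
s=np.load('scene0.npy')
save(cv2.resize(s[145:220,185:250],None,fx=8,fy=8,interpolation=cv2.INTER_CUBIC),'crop4.png')
st=ctrl.get_state();print(st['joint_positions'].round(3))
E
```

```text
[-0.568  0.374  0.185  1.836 -0.084  0.938  0.783]
```

View pics/crop4.png

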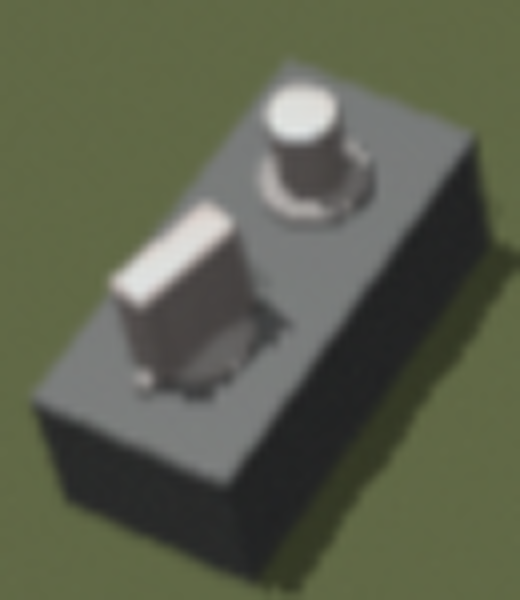

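Call:
carry_out:
  commands:
    - {"tx": 0, "ty": 0, "tz": -0.06, "rx": 0, "ry": 0, "rz": 0, "jaw": 0}
    - {"tx": 0, "ty": 0, "tz": -0.12, "rx": 0, "ry": 0, "rz": 0, "jaw": 0}
    - {"tx": 0, "ty": 0, "tz": -0.12, "rx": 0, "ry": 0, "rz": 0, "jaw": 0}
    - {"tx": 0, "ty": 0, "tz": -0.12, "rx": 0, "ry": 0, "rz": 0, "jaw": 0}

```text
time: 4.22
position: [0.5453, 0.2087, 0.1325]
tool_rot: [-0.688, -3.064, 0.002]
ft_force: [0.3, -0.1, -3.4]
grip_width: 0.412
```

The bright nub at crop4 (145,380) is the nose, pointing away from the robot (+x). Go to a look pose beside the nest, with the hub already turned.

```bash
python3 - <<'E'
from h import *
s=ctrl.get_state();R0=R.from_rotvec(s['tool_rot']).as_matrix()
print(rel(s['position'],R0,[.618,.015,.14],Rt(np.radians(98.2))))
E
```

```text
(array([-0.1486, -0.144 , -0.0075]), array([-0.0009, -0.0016, -0.5849]))
```

Call:
carry_out:
  commands:
    - {"tx": -0.149, "ty": -0.144, "tz": -0.0075, "rx": 0, "ry": 0, "rz": -0.585, "jaw": 0}
    - {"tx": -0.149, "ty": -0.144, "tz": -0.0075, "rx": 0, "ry": 0, "rz": -0.585, "jaw": 0}
    - {"tx": -0.149, "ty": -0.144, "tz": -0.0075, "rx": 0, "ry": 0, "rz": -0.585, "jaw": 0}
    - {"tx": -0.149, "ty": -0.144, "tz": -0.0075, "rx": 0, "ry": 0, "rz": -0.585, "jaw": 0}
    - {"tx": -0.149, "ty": -0.144, "tz": -0.0075, "rx": 0, "ry": 0, "rz": -0.585, "jaw": 0}
    - {"tx": -0.149, "ty": -0.144, "tz": -0.0075, "rx": 0, "ry": 0, "rz": -0.585, "jaw": 0}
    - {"tx": -0.149, "ty": -0.144, "tz": -0.0075, "rx": 0, "ry": 0, "rz": -0.585, "jaw": 0}
    - {"tx": -0.149, "ty": -0.144, "tz": -0.0075, "rx": 0, "ry": 0, "rz": -0.585, "jaw": 0}

```text
time: 5.22
position: [0.6189, 0.0167, 0.1407]
tool_rot: [0.228, -3.133, -0.001]
ft_force: [-0.3, 0.1, -1.9]
grip_width: 0.413
```

```bash
python3 - <<'E'
from h import *
s,ci,im=shot('w4');print(s['qd'].round(3),proj(ci,[.5435,.004,.045],True))
E
```

```text
5.225 [0.6189 0.0167 0.1407] yaw 98.33 [-0.3  0.1 -1.9] 0.41264170867976546
[ 0.005 -0.003  0.008 -0.005  0.002 -0.    -0.001] [278.84038998 120.53045639]
```

View pics/w4.png

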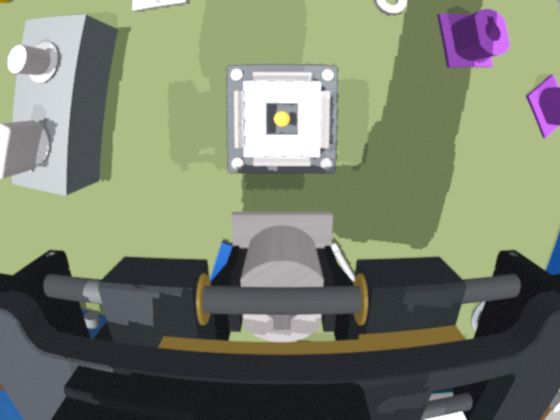

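```bash
python3 - <<'E'
from h import *
s,ci,im=pickle.load(open('w4.pkl','rb'))
save(cv2.resize(im[60:180,222:342],None,fx=5,fy=5,interpolation=cv2.INTER_CUBIC),'w4c.png')
save(cv2.resize(im[205:345,215:355],None,fx=4,fy=4,interpolation=cv2.INTER_CUBIC),'w4d.png')
E
```

```text
(no output)
```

View pics/w4c.png

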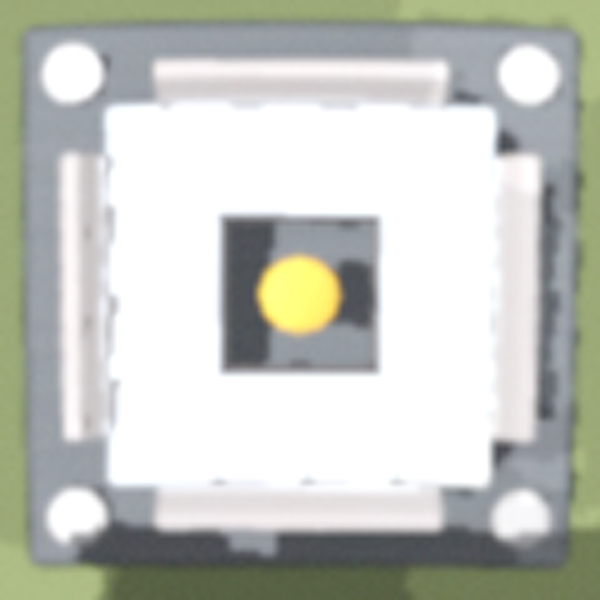

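View pics/w4d.png

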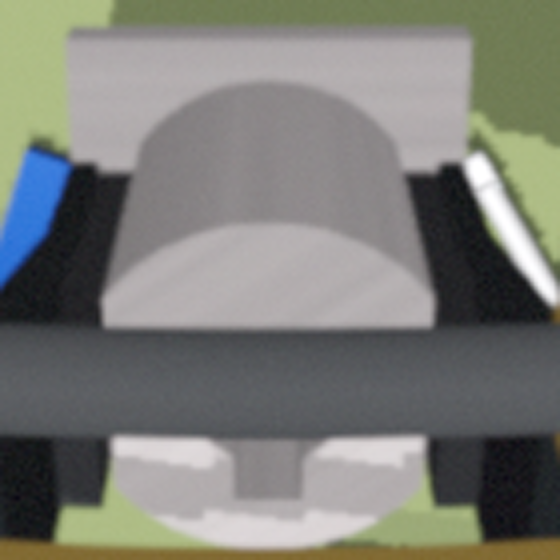

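Opening corners at crop (222,215)–(379,372), plunger tip at (300,294); the foot's rear edge of the held hub runs (70,38)–(470,38).

```bash
python3 - <<'E'
from h import *
s,ci,im=pickle.load(open('w4.pkl','rb'))
R0=R.from_rotvec(s['tool_rot']).as_matrix();p=s['position']
k=lambda x,y:((x+.5)/5-.5+222,(y+.5)/5-.5+60)
def rep(n,Q,z):
    P=np.array([onz(ci,*k(*q),z,True) for q in Q]);e=[P[(i+1)%4]-P[i] for i in range(4)] if len(P)==4 else []
    print(n,P.mean(0).round(4),'tool',(R0.T@(P.mean(0)-p)).round(4),[np.linalg.norm(v).round(4) for v in e],[(np.degrees(np.arctan2(v[1],v[0]))%90).round(2) for v in e])
rep('open',[(222,215),(380,215),(378,372),(222,372)],.045)
rep('plunger',[(300,294)],.053)
rep('base',[(25,30),(578,30),(572,568),(28,565)],.010)
rep('seatlips',[(106,103),(495,103),(491,488),(108,487)],.045)
rep('holes',[(72,73),(529,73),(522,517),(77,517)],.010)
# held hub
k=lambda x,y:((x+.5)/4-.5+215,(y+.5)/4-.5+205)
for n,q,tz in[('footbackL',(72,38),.0076),('footbackR',(470,38),.0076),('botL',(70,30),.0136),('topfront',(268,548),-.0384),('topback',(268,224),-.0384),('flatL',(103,300),-.0384),('flatR',(435,300),-.0384),('keyL',(234,498),-.0384),('keyR',(303,498),-.0384)]:
    z=p[2]-tz; b=onz(ci,*k(*q),z,True); print(n,(R0.T@(b-p)).round(4))
E
```

```text
open [0.5414 0.0059 0.045 ] tool [0.0782 0.0006 0.0958] [np.float64(0.0246), np.float64(0.0249), np.float64(0.0245), np.float64(0.0249)] [np.float64(8.4), np.float64(7.95), np.float64(8.4), np.float64(8.12)]
plunger [0.5415 0.0059 0.053 ] tool [0.0781 0.0005 0.0878] [] []
base [0.5417 0.006  0.01  ] tool [0.0779 0.0006 0.1308] [np.float64(0.0983), np.float64(0.0986), np.float64(0.1), np.float64(0.0981)] [np.float64(8.41), np.float64(8.74), np.float64(8.08), np.float64(7.74)]
seatlips [0.5414 0.0059 0.045 ] tool [0.0782 0.0005 0.0958] [np.float64(0.0606), np.float64(0.0616), np.float64(0.0611), np.float64(0.0614)] [np.float64(8.4), np.float64(8.48), np.float64(8.24), np.float64(8.01)]
holes [0.5414 0.0059 0.01  ] tool [0.0782 0.0005 0.1308] [np.float64(0.081), np.float64(0.0809), np.float64(0.0811), np.float64(0.0809)] [np.float64(8.4), np.float64(8.29), np.float64(8.4), np.float64(8.25)]
footbackL [ 0.0271 -0.0263  0.0076]
footbackR [0.0272 0.0284 0.0076]
botL [ 0.0264 -0.0275  0.0136]
topfront [-0.0227  0.0007 -0.0384]
topback [ 0.021   0.0007 -0.0384]
flatL [ 0.0117 -0.0171 -0.0384]
flatR [ 0.0117  0.0187 -0.0384]
keyL [-0.015  -0.0033 -0.0384]
keyR [-0.015   0.0048 -0.0384]
```

Call:
carry_out:
  commands:
    - {"tx": 0.04, "ty": 0, "tz": 0, "rx": 0, "ry": 0, "rz": 0, "jaw": 0}
    - {"tx": 0.079, "ty": 0, "tz": 0.02, "rx": 0, "ry": 0, "rz": 0, "jaw": 0}
    - {"tx": 0.079, "ty": 0, "tz": 0.05, "rx": 0, "ry": 0, "rz": 0, "jaw": 0}
    - {"tx": 0.079, "ty": 0, "tz": 0.068, "rx": 0, "ry": 0, "rz": 0, "jaw": 0}
    - {"tx": 0.079, "ty": 0, "tz": 0.068, "rx": 0, "ry": 0, "rz": 0, "jaw": 0}
    - {"tx": 0.079, "ty": 0, "tz": 0.068, "rx": 0, "ry": 0, "rz": 0, "jaw": 0}

```text
time: 6.02
position: [0.5423, 0.004, 0.074]
tool_rot: [-0.225, 3.132, -0.0]
ft_force: [0.3, -0.2, -2.5]
grip_width: 0.41
```

```bash
python3 - <<'E'
from h import *
s,ci,im=shot('w5');print(s['qd'].round(3))
R0=R.from_rotvec(s['tool_rot']).as_matrix()
print(rel(s['position'],R0,[.5414,.0059,.0586],Rt(np.radians(98.3))))
E
```

```text
6.025 [0.5423 0.004  0.074 ] yaw 98.22 [ 0.3 -0.2 -2.5] 0.410207486927019
[-0.    -0.009  0.002 -0.006 -0.002 -0.001  0.001]
(array([0.0007, 0.002 , 0.0154]), array([-0.0003,  0.0017, -0.0014]))
```

View pics/w5.png

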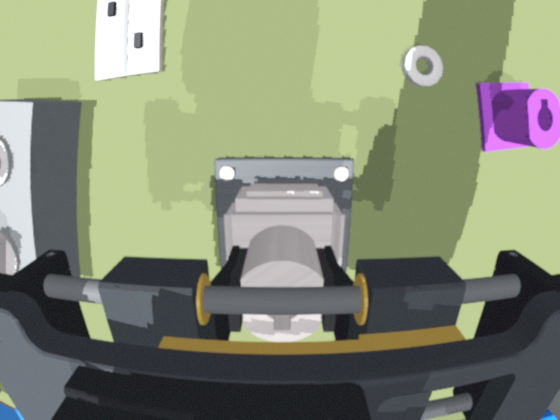

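```bash
python3 - <<'E'
from h import *
s,ci,im=pickle.load(open('w5.pkl','rb'))
save(cv2.resize(im[150:270,205:365],None,fx=5,fy=5,interpolation=cv2.INTER_CUBIC),'w5c.png')
E
```

```text
(no output)
```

View pics/w5c.png

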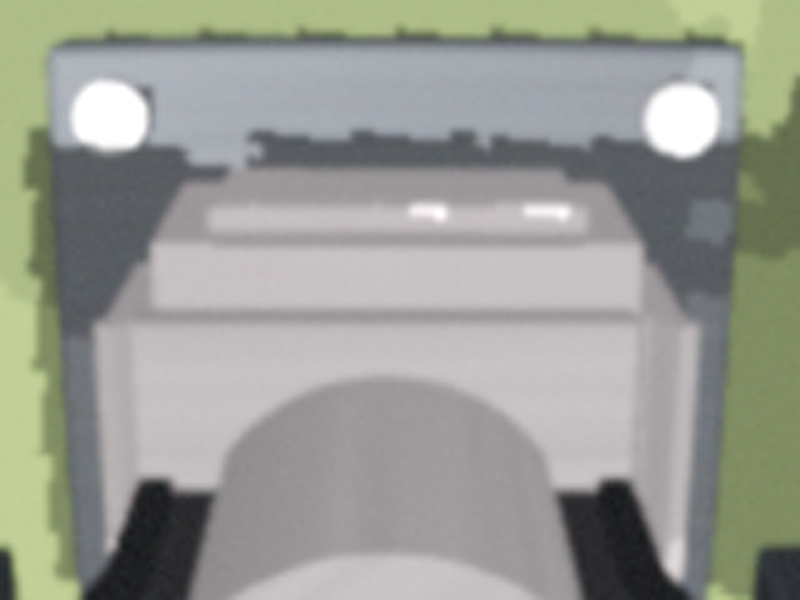

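Call:
carry_out:
  commands:
    - {"tx": 0.0012, "ty": 0.0017, "tz": 0, "rx": 0, "ry": 0, "rz": -0.001, "jaw": 0}
    - {"tx": 0.0012, "ty": 0.0017, "tz": 0.006, "rx": 0, "ry": 0, "rz": -0.001, "jaw": 0}
    - {"tx": 0.0012, "ty": 0.0017, "tz": 0.01, "rx": 0, "ry": 0, "rz": -0.001, "jaw": 0}
    - {"tx": 0.0012, "ty": 0.0017, "tz": 0.014, "rx": 0, "ry": 0, "rz": -0.001, "jaw": 0}
    - {"tx": 0.0012, "ty": 0.0017, "tz": 0.015, "rx": 0, "ry": 0, "rz": -0.001, "jaw": 0}
    - {"tx": 0.0012, "ty": 0.0017, "tz": 0.015, "rx": 0, "ry": 0, "rz": -0.001, "jaw": 0}

```text
time: 6.82
position: [0.5397, 0.0054, 0.0585]
tool_rot: [-0.226, 3.133, 0.0]
ft_force: [-2.6, -0.2, 4.2]
grip_width: 0.413
```

```bash
python3 - <<'E'
from h import *
s,ci,im=shot('w6');print(s['qd'].round(3))
save(cv2.resize(im[150:270,205:365],None,fx=5,fy=5,interpolation=cv2.INTER_CUBIC),'w6c.png')
E
```

```text
6.825 [0.5397 0.0054 0.0585] yaw 98.26 [-2.6 -0.2  4.2] 0.4131272533658522
[ 0.    -0.001  0.     0.002  0.002 -0.002  0.   ]
```

View pics/w6c.png

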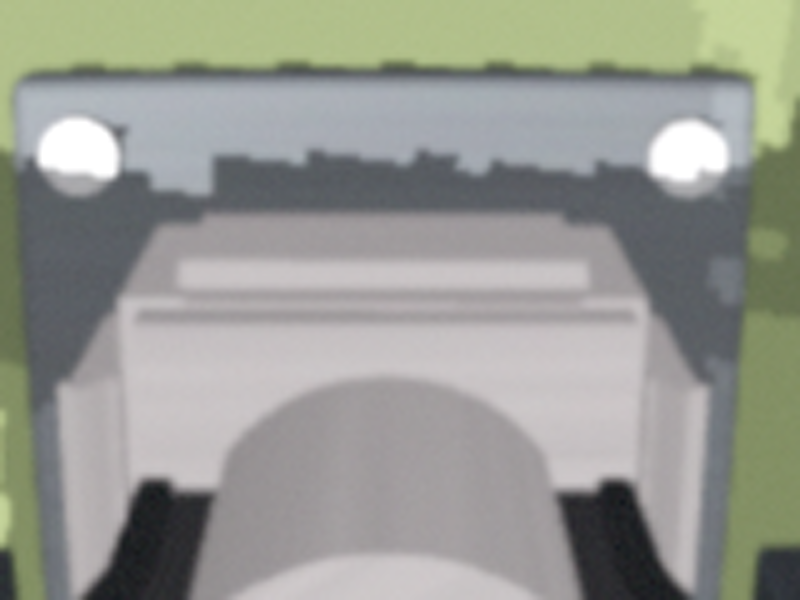

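Hub looks inside the lips, height matches the seat, 6 N contact. Releasing slowly, then backing up.

Call:
carry_out:
  commands:
    - {"tx": 0, "ty": 0, "tz": 0, "rx": 0, "ry": 0, "rz": 0, "jaw": 0.6}
    - {"tx": 0, "ty": 0, "tz": 0, "rx": 0, "ry": 0, "rz": 0, "jaw": 0.7}
    - {"tx": 0, "ty": 0, "tz": 0, "rx": 0, "ry": 0, "rz": 0, "jaw": 0.7}
    - {"tx": 0, "ty": 0, "tz": -0.03, "rx": 0, "ry": 0, "rz": 0, "jaw": 0.7}
    - {"tx": 0, "ty": 0, "tz": -0.09, "rx": 0, "ry": 0, "rz": 0, "jaw": 0.8}
    - {"tx": -0.03, "ty": 0, "tz": -0.12, "rx": 0, "ry": 0, "rz": 0, "jaw": 0.8}
    - {"tx": -0.03, "ty": 0, "tz": -0.12, "rx": 0, "ry": 0, "rz": 0, "jaw": 0.8}
    - {"tx": -0.03, "ty": 0, "tz": -0.12, "rx": 0, "ry": 0, "rz": 0, "jaw": 0.8}

```text
time: 7.88
position: [0.5683, 0.0096, 0.1769]
tool_rot: [0.226, -3.131, 0.0]
ft_force: [0.2, -0.2, 0.8]
grip_width: 0.798
```

```bash
python3 - <<'E'
from h import *
s,ci,im=shot('w7');print(s['qd'].round(3),proj(ci,[.5414,.0059,.045+.052],True))
save(cv2.resize(im[100:250,200:360],None,fx=4,fy=4,interpolation=cv2.INTER_CUBIC),'w7c.png')
E
```

```text
7.875 [0.5683 0.0096 0.1769] yaw 98.27 [ 0.2 -0.2  0.8] 0.7975941637654949
[ 0.001  0.001  0.001  0.026 -0.002  0.003  0.001] [281.17806523 186.21978789]
```

View pics/w7c.png

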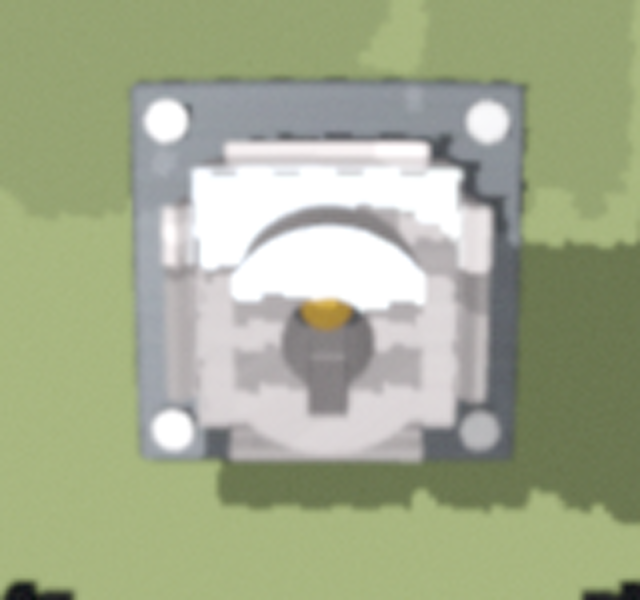

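View pics/w7.png

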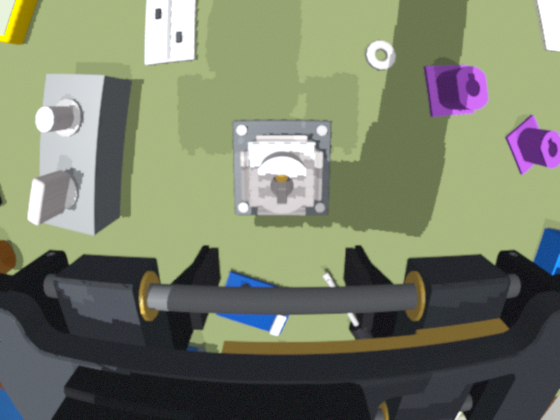

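Hub is flat in the nest: bore centre at (281.6,186.4), predicted (281.2,186.2) for a seated hub; keyway points straight down the image. Now look at the shaft.

```bash
python3 - <<'E'
from h import *
s,ci,im=pickle.load(open('w7.pkl','rb'))
k=lambda x,y:((x+.5)/4-.5+200,(y+.5)/4-.5+100)
b=onz(ci,*k(328,347),.097,True);kk=onz(ci,*k(328,414),.097,True);print(b,kk,np.degrees(np.arctan2(*(kk-b)[1::-1])))
s=ctrl.get_state();R0=R.from_rotvec(s['tool_rot']).as_matrix()
print(rel(s['position'],R0,[.628,-.224,.20],Rt(np.radians(77.5))))
E
```

```text
[0.54147026 0.00625348 0.097     ] [0.55452207 0.00816437 0.097     ] 8.32939169937417
(array([-0.026 , -0.2397, -0.0238]), array([-0.0005, -0.0032,  0.3622]))
```

Call:
carry_out:
  commands:
    - {"tx": -0.026, "ty": -0.24, "tz": -0.024, "rx": 0, "ry": 0, "rz": 0.362, "jaw": 0.8}
    - {"tx": -0.026, "ty": -0.24, "tz": -0.024, "rx": 0, "ry": 0, "rz": 0.362, "jaw": 0.8}
    - {"tx": -0.026, "ty": -0.24, "tz": -0.024, "rx": 0, "ry": 0, "rz": 0.362, "jaw": 0.8}
    - {"tx": -0.026, "ty": -0.24, "tz": -0.024, "rx": 0, "ry": 0, "rz": 0.362, "jaw": 0.8}
    - {"tx": -0.026, "ty": -0.24, "tz": -0.024, "rx": 0, "ry": 0, "rz": 0.362, "jaw": 0.8}
    - {"tx": -0.026, "ty": -0.24, "tz": -0.024, "rx": 0, "ry": 0, "rz": 0.362, "jaw": 0.8}
    - {"tx": -0.026, "ty": -0.24, "tz": -0.024, "rx": 0, "ry": 0, "rz": 0.362, "jaw": 0.8}
    - {"tx": -0.026, "ty": -0.24, "tz": -0.024, "rx": 0, "ry": 0, "rz": 0.362, "jaw": 0.8}

```text
time: 8.93
position: [0.6297, -0.2223, 0.2019]
tool_rot: [-0.338, -3.123, -0.001]
ft_force: [-0.1, 0.2, 0.8]
grip_width: 0.798
```

```bash
python3 - <<'E'
from h import *
s,ci,im=shot('w8');print(s['qd'].round(3),proj(ci,[.579,-.213,.113],True))
u,v=proj(ci,[.579,-.213,.113],True).astype(int)
x0,y0=max(u-60,0),max(v-60,0);print(x0,y0)
save(cv2.resize(im[y0:y0+120,x0:x0+120],None,fx=5,fy=5,interpolation=cv2.INTER_CUBIC),'w8c.png')
E
```

```text
8.925 [ 0.6297 -0.2223  0.2019] yaw 77.65 [-0.1  0.2  0.8] 0.7975766620211453
[ 0.002  0.001  0.006 -0.008  0.    -0.001  0.002] [278.86855466 153.00884639]
218 93
```

View pics/w8c.png

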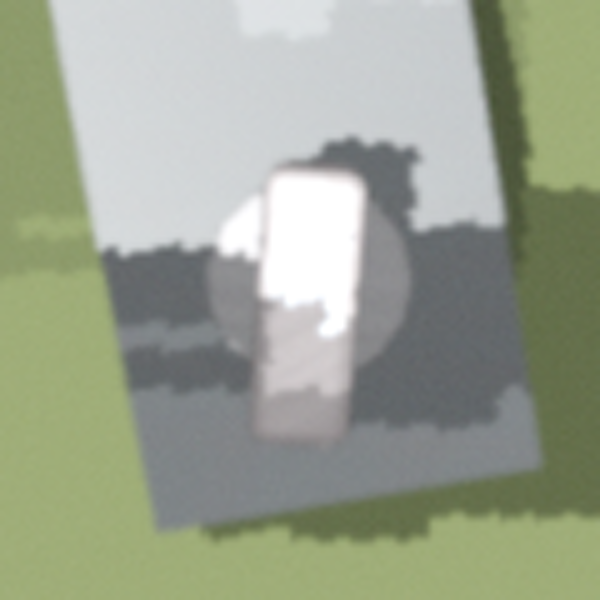

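View pics/w8.png

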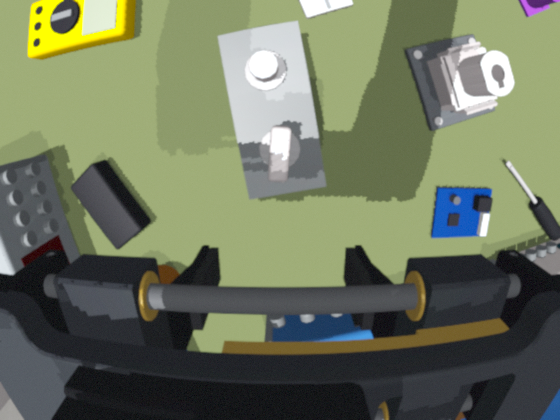

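Grip top corners at crop (272,170),(362,175),(345,440),(258,436), collar centre (308,275); no nose at the robot end, so it is at the far end, agreeing with the scene view.

```bash
python3 - <<'E'
from h import *
s,ci,im=pickle.load(open('w8.pkl','rb'))
k=lambda x,y:((x+.5)/5-.5+218,(y+.5)/5-.5+93)
P=np.array([onz(ci,*k(*q),.113,True) for q in [(272,170),(362,175),(345,440),(258,436)]])
e=[P[(i+1)%4]-P[i] for i in range(4)]
print(P.round(4),P.mean(0).round(4),[np.linalg.norm(v).round(4) for v in e],[np.degrees(np.arctan2(v[1],v[0])).round(2) for v in e])
print('collar',onz(ci,*k(308,275),.067,True).round(4),[onz(ci,*k(*q),.067,True).round(4) for q in((206,275),(411,275))])
R0=R.from_rotvec(s['tool_rot']).as_matrix()
ang=np.degrees(np.arctan2(*(P[2]+P[3]-P[0]-P[1])[1::-1]));print(ang)
c=P.mean(0)
print(rel(s['position'],R0,[c[0],c[1],.15],Rt(np.radians(ang+90))))
E
```

```text
[[ 0.5579 -0.2137  0.113 ]
 [ 0.5615 -0.2005  0.113 ]
 [ 0.6016 -0.2117  0.113 ]
 [ 0.598  -0.2249  0.113 ]] [ 0.5798 -0.2127  0.113 ] [np.float64(0.0138), np.float64(0.0416), np.float64(0.0137), np.float64(0.0417)] [np.float64(74.49), np.float64(-15.7), np.float64(-105.01), np.float64(164.41)]
collar [ 0.5792 -0.2131  0.067 ] [array([ 0.5751, -0.2313,  0.067 ]), array([ 0.5831, -0.1947,  0.067 ])]
-15.644076870307948
(array([ 0.0508, -0.0014,  0.0519]), array([ 0.0008, -0.0004,  0.0576]))
```

Call:
carry_out:
  commands:
    - {"tx": 0.051, "ty": -0.001, "tz": 0.02, "rx": 0, "ry": 0, "rz": 0.057, "jaw": 0.8}
    - {"tx": 0.051, "ty": -0.001, "tz": 0.062, "rx": 0, "ry": 0, "rz": 0.057, "jaw": 0.8}
    - {"tx": 0.051, "ty": -0.001, "tz": 0.062, "rx": 0, "ry": 0, "rz": 0.057, "jaw": 0.8}
    - {"tx": 0.051, "ty": -0.001, "tz": 0.062, "rx": 0, "ry": 0, "rz": 0.057, "jaw": 0.8}
    - {"tx": 0.051, "ty": -0.001, "tz": 0.062, "rx": 0, "ry": 0, "rz": 0.057, "jaw": 0.8}

```text
time: 9.6
position: [0.5812, -0.2144, 0.142]
tool_rot: [0.429, 3.109, -0.001]
ft_force: [0.6, -0.3, 0.1]
grip_width: 0.8
```

```bash
python3 - <<'E'
from h import *
s,ci,im=shot('w9');print(s['qd'].round(3),proj(ci,[.5796,-.2129,.113],True))
R0=R.from_rotvec(s['tool_rot']).as_matrix()
print(rel(s['position'],R0,[.5796,-.2129,.073],Rt(np.radians(74.5))))
save(cv2.resize(im[190:290,230:330],None,fx=6,fy=6,interpolation=cv2.INTER_CUBIC),'w9c.png')
E
```

```text
9.6 [ 0.5812 -0.2144  0.142 ] yaw 74.28 [ 0.6 -0.3  0.1] 0.7995230690174862
[ 0.003  0.002  0.001  0.006 -0.002 -0.004 -0.001] [282.79495242 242.23555634]
(array([0.0021, 0.001 , 0.069 ]), array([-0.0001,  0.0033, -0.0038]))
```

View pics/w9c.png

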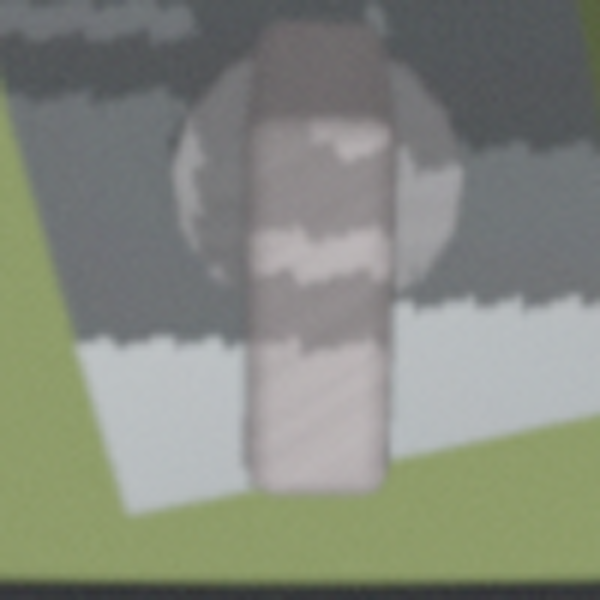

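Call:
carry_out:
  commands:
    - {"tx": 0.002, "ty": 0.001, "tz": 0.03, "rx": 0, "ry": 0, "rz": 0, "jaw": 0.8}
    - {"tx": 0.002, "ty": 0.001, "tz": 0.055, "rx": 0, "ry": 0, "rz": 0, "jaw": 0.8}
    - {"tx": 0.002, "ty": 0.001, "tz": 0.067, "rx": 0, "ry": 0, "rz": 0, "jaw": 0.8}
    - {"tx": 0.002, "ty": 0.001, "tz": 0.067, "rx": 0, "ry": 0, "rz": 0, "jaw": 0.8}
    - {"tx": 0.002, "ty": 0.001, "tz": 0.067, "rx": 0, "ry": 0, "rz": 0, "jaw": 0.8}

```text
time: 10.28
position: [0.5789, -0.213, 0.0744]
tool_rot: [0.43, 3.11, -0.0]
ft_force: [0.1, 1.1, 0.3]
grip_width: 0.801
```

```bash
python3 - <<'E'
from h import *
s,ci,im=shot('w10')
E
```

```text
10.275 [ 0.5789 -0.213   0.0744] yaw 74.25 [0.1 1.1 0.3] 0.8012723270364074
```

View pics/w10.png

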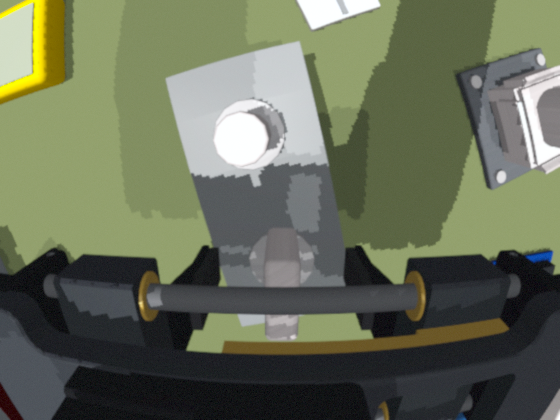

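Call:
carry_out:
  commands:
    - {"tx": 0, "ty": 0, "tz": 0, "rx": 0, "ry": 0, "rz": 0, "jaw": 0}
    - {"tx": 0, "ty": 0, "tz": 0, "rx": 0, "ry": 0, "rz": 0, "jaw": 0}
    - {"tx": 0, "ty": 0, "tz": 0, "rx": 0, "ry": 0, "rz": 0, "jaw": 0}
    - {"tx": 0, "ty": 0, "tz": 0, "rx": 0, "ry": 0, "rz": 0, "jaw": 0}
    - {"tx": 0, "ty": 0, "tz": 0, "rx": 0, "ry": 0, "rz": 0, "jaw": 0}
    - {"tx": 0, "ty": 0, "tz": 0, "rx": 0, "ry": 0, "rz": 0, "jaw": 0}
    - {"tx": 0, "ty": 0, "tz": 0, "rx": 0, "ry": 0, "rz": 0, "jaw": 0}
    - {"tx": 0, "ty": 0, "tz": 0, "rx": 0, "ry": 0, "rz": 0, "jaw": 0}
  grip_force: 40

```text
time: 11.32
position: [0.5779, -0.2126, 0.073]
tool_rot: [0.43, 3.112, -0.0]
ft_force: [0.9, 0.4, -0.0]
grip_width: 0.186
```

Call:
carry_out:
  commands:
    - {"tx": 0, "ty": 0, "tz": -0.03, "rx": 0, "ry": 0, "rz": 0, "jaw": 0}
    - {"tx": 0, "ty": 0, "tz": -0.08, "rx": 0, "ry": 0, "rz": 0, "jaw": 0}
    - {"tx": 0, "ty": 0, "tz": -0.135, "rx": 0, "ry": 0, "rz": 0, "jaw": 0}
    - {"tx": 0, "ty": 0, "tz": -0.135, "rx": 0, "ry": 0, "rz": 0, "jaw": 0}
    - {"tx": 0, "ty": 0, "tz": -0.135, "rx": 0, "ry": 0, "rz": 0, "jaw": 0}

```text
time: 11.95
position: [0.5774, -0.2122, 0.2072]
tool_rot: [-0.43, -3.111, -0.001]
ft_force: [-0.1, -0.1, -1.5]
grip_width: 0.182
```

```bash
python3 - <<'E'
from h import *
s,ci,im=shot('w11')
R0=R.from_rotvec(s['tool_rot']).as_matrix()
x=np.array([-np.sin(np.radians(98.3)),np.cos(np.radians(98.3))])*0
tx=Rt(np.radians(98.3))[:,0]
tgt=np.array([.5414,.0061,.21])-tx*0.075
print(rel(s['position'],R0,tgt,Rt(np.radians(98.3))))
im=get_image('scene');save(im,'s11.png')
E
```

```text
11.95 [ 0.5774 -0.2122  0.2072] yaw 74.26 [-0.1 -0.1 -1.5] 0.18183181884815502
(array([ 0.0254,  0.2309, -0.0027]), array([ 0.0006, -0.0011, -0.4196]))
```

View pics/w11.png

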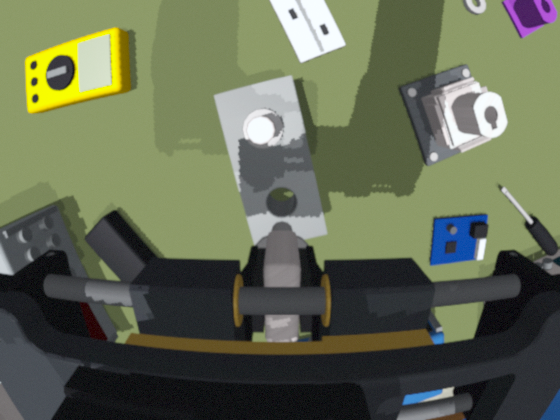

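View pics/s11.png

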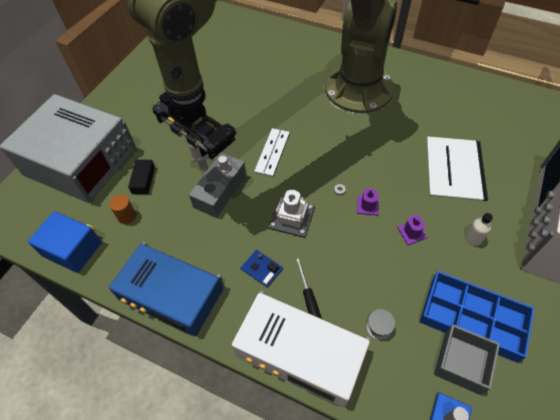

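Call:
carry_out:
  commands:
    - {"tx": 0.025, "ty": 0.231, "tz": -0.003, "rx": 0, "ry": 0, "rz": -0.42, "jaw": 0}
    - {"tx": 0.025, "ty": 0.231, "tz": -0.003, "rx": 0, "ry": 0, "rz": -0.42, "jaw": 0}
    - {"tx": 0.025, "ty": 0.231, "tz": -0.003, "rx": 0, "ry": 0, "rz": -0.42, "jaw": 0}
    - {"tx": 0.025, "ty": 0.231, "tz": -0.003, "rx": 0, "ry": 0, "rz": -0.42, "jaw": 0}
    - {"tx": 0.025, "ty": 0.231, "tz": -0.003, "rx": 0, "ry": 0, "rz": -0.42, "jaw": 0}
    - {"tx": 0.025, "ty": 0.231, "tz": -0.003, "rx": 0, "ry": 0, "rz": -0.42, "jaw": 0}
    - {"tx": 0.025, "ty": 0.231, "tz": -0.003, "rx": 0, "ry": 0, "rz": -0.42, "jaw": 0}
    - {"tx": 0.025, "ty": 0.231, "tz": -0.003, "rx": 0, "ry": 0, "rz": -0.42, "jaw": 0}

```text
time: 13.05
position: [0.6163, 0.015, 0.2109]
tool_rot: [0.224, -3.133, 0.0]
ft_force: [0.5, -0.4, -0.8]
grip_width: 0.181
```

```bash
python3 - <<'E'
from h import *
s,ci,im=shot('w12');print(s['qd'].round(3))
u,v=proj(ci,[.5414,.0061,.097],True);print(u,v);u,v=int(u),int(v)
x0,y0=u-50,max(v-50,0);print(x0,y0)
save(cv2.resize(im[y0:y0+100,x0:x0+100],None,fx=6,fy=6,interpolation=cv2.INTER_CUBIC),'w12c.png')
E
```

```text
13.05 [0.6163 0.015  0.2109] yaw 98.18 [ 0.5 -0.4 -0.8] 0.18138510094011676
[-0.002 -0.002 -0.005 -0.005 -0.003 -0.001  0.001]
283.2844694012681 121.39415720045625
233 71
```

View pics/w12c.png

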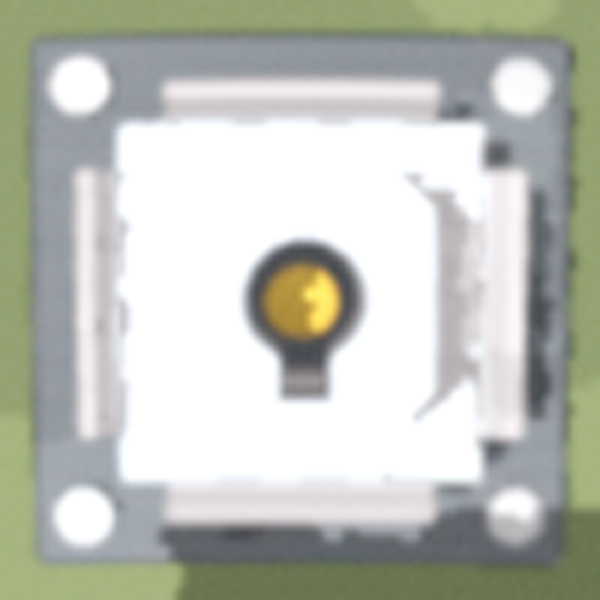

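View pics/w12.png

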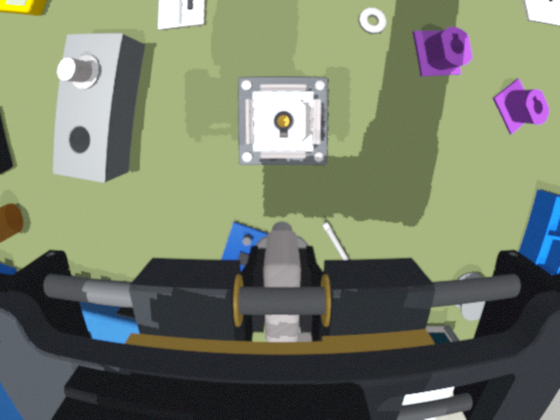

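```bash
python3 - <<'E'
from h import *
s,ci,im=pickle.load(open('w12.pkl','rb'))
R0=R.from_rotvec(s['tool_rot']).as_matrix();p=s['position']
k=lambda x,y:((x+.5)/6-.5+233,(y+.5)/6-.5+71)
for n,q in [('bore',(304,299)),('L',(244,299)),('R',(364,299)),('top',(304,239)),('key',(304,398))]:
    b=onz(ci,*k(*q),.097,True);print(n,b.round(4),(R0.T@(b-p)).round(4))
g=im[205:355,230:335]; g=np.clip(g.astype(float)*1.6,0,255).astype(np.uint8)
save(cv2.resize(g,None,fx=4,fy=4,interpolation=cv2.INTER_CUBIC),'w12d.png')
for n,q in [('grip axis top',(0,0,-.040)),('tip',(0,0,.067)),('tip back',(.0055,0,.067)),('tip L',(0,-.0055,.067)),('tip R',(0,.0055,.067)),('shaft 5up back',(.008,0,.062))]:
    u=proj(ci,p+R0@np.array(q),True);print(n,u.round(1),((u-[230,205])*4).round(0))
E
```

```text
bore [0.5406 0.006  0.097 ] [0.0762 0.0018 0.1139]
L [ 0.5418 -0.0023  0.097 ] [ 0.0763 -0.0065  0.1139]
R [0.5394 0.0142 0.097 ] [0.0763 0.0102 0.1139]
top [0.5322 0.0047 0.097 ] [0.0847 0.0018 0.1139]
key [0.5544 0.008  0.097 ] [0.0622 0.0019 0.1139]
grip axis top [280.1 304.6] [200. 399.]
tip [280.8 225.3] [203.  81.]
tip back [280.8 218.3] [203.  53.]
tip L [273.4 225.3] [174.  81.]
tip R [288.2 225.3] [233.  81.]
shaft 5up back [280.8 217.1] [203.  49.]
```

View pics/w12d.png

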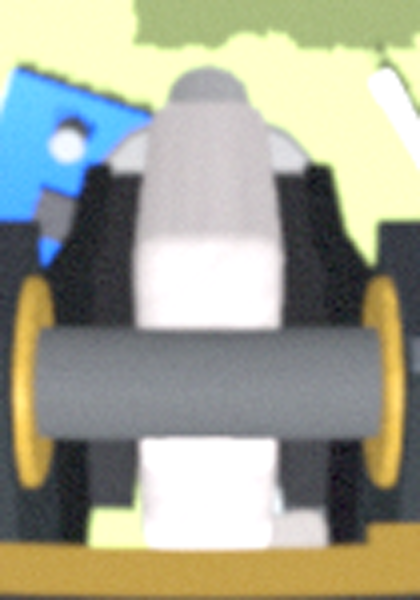

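```bash
python3 - <<'E'
from h import *
s,ci,im=pickle.load(open('w12.pkl','rb'))
R0=R.from_rotvec(s['tool_rot']).as_matrix();p=s['position']
k=lambda x,y:((x+.5)/4-.5+230,(y+.5)/4-.5+205)
def t(n,q,tz): 
    b=onz(ci,*k(*q),p[2]-tz,True);print(n,(R0.T@(b-p)).round(4))
t('top back',(209,237),-.040);t('top front',(206,548),-.040)
t('top L',(135,300),-.040);t('top R',(281,300),-.040)
t('grip base back',(209,100),.006)
t('tip5 L',(171,95),.062);t('tip5 R',(246,95),.062)
t('collarL',(108,165),.006);t('collarR',(310,165),.006)
for z in(.062,.067): t('tip back',(208,67),z)
E
```

```text
top back [ 0.0202  0.0007 -0.04  ]
top front [-0.0214  0.0005 -0.04  ]
top L [ 0.0127 -0.0071 -0.04  ]
top R [ 0.0127  0.0084 -0.04  ]
grip base back [0.0187 0.0008 0.006 ]
tip5 L [-0.0006 -0.0062  0.062 ]
tip5 R [-0.0006  0.0075  0.062 ]
collarL [ 0.009  -0.0134  0.006 ]
collarR [0.009  0.0149 0.006 ]
tip back [0.0048 0.0006 0.062 ]
tip back [0.0031 0.0006 0.067 ]
```

Call:
carry_out:
  commands:
    - {"tx": 0.05, "ty": 0.001, "tz": 0.0, "rx": 0, "ry": 0, "rz": -0.001, "jaw": 0}
    - {"tx": 0.0785, "ty": 0.001, "tz": 0.02, "rx": 0, "ry": 0, "rz": -0.001, "jaw": 0}
    - {"tx": 0.0785, "ty": 0.001, "tz": 0.035, "rx": 0, "ry": 0, "rz": -0.001, "jaw": 0}
    - {"tx": 0.0785, "ty": 0.001, "tz": 0.035, "rx": 0, "ry": 0, "rz": -0.001, "jaw": 0}
    - {"tx": 0.0785, "ty": 0.001, "tz": 0.035, "rx": 0, "ry": 0, "rz": -0.001, "jaw": 0}
    - {"tx": 0.0785, "ty": 0.001, "tz": 0.035, "rx": 0, "ry": 0, "rz": -0.001, "jaw": 0}

```text
time: 13.85
position: [0.5398, 0.0063, 0.1767]
tool_rot: [-0.229, 3.132, -0.0]
ft_force: [-0.2, -0.5, -1.3]
grip_width: 0.188
```

```bash
python3 - <<'E'
from h import *
s0,_,_=pickle.load(open('w12.pkl','rb'))
R0=R.from_rotvec(s0['tool_rot']).as_matrix();tgt=s0['position']+R0@np.array([.0785,.001,.035]);print(tgt)
s,ci,im=shot('w13');print(s['qd'].round(3))
R1=R.from_rotvec(s['tool_rot']).as_matrix();print('still',(R1.T@(tgt-s['position'])).round(4))
g=im[165:265,220:345];save(cv2.resize(g,None,fx=6,fy=6,interpolation=cv2.INTER_CUBIC),'w13c.png')
im=get_image('scene');save(cv2.resize(im[140:240,240:340],None,fx=6,fy=6,interpolation=cv2.INTER_CUBIC),'s13.png')
E
```

```text
[0.53849367 0.00481847 0.17592974]
13.85 [0.5398 0.0063 0.1767] yaw 98.38 [-0.2 -0.5 -1.3] 0.18761935505358315
[-0.002 -0.003  0.001  0.005  0.001 -0.002  0.001]
still [ 0.0015 -0.0013  0.0008]
```

View pics/w13c.png

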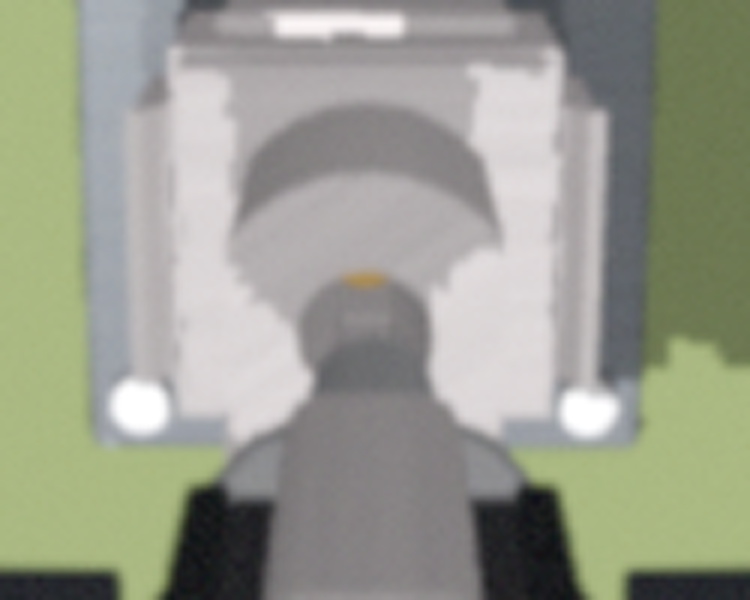

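View pics/s13.png

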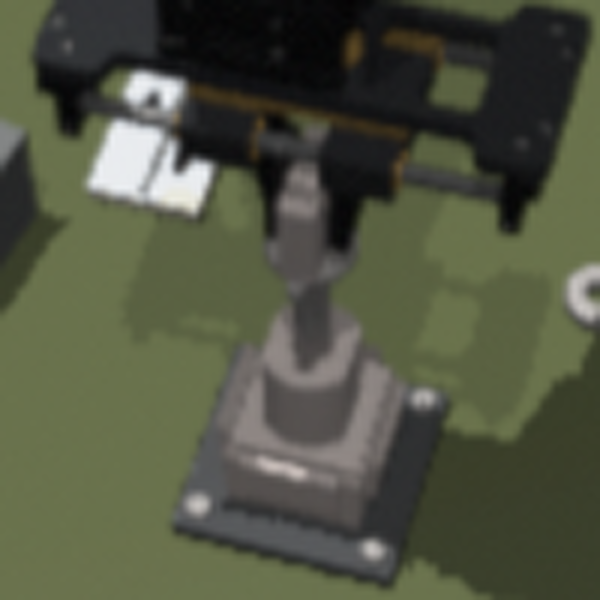

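Shaft tip (≈374,338) is ~1.5 px right of the bore centre (365): correct by −1 mm in y, +1.5 mm in x, then start in.

Call:
carry_out:
  commands:
    - {"tx": 0.0015, "ty": -0.0012, "tz": 0.0, "rx": 0, "ry": 0, "rz": 0.001, "jaw": 0}
    - {"tx": 0.0015, "ty": -0.0012, "tz": 0.004, "rx": 0, "ry": 0, "rz": 0.001, "jaw": 0}
    - {"tx": 0.0015, "ty": -0.0012, "tz": 0.009, "rx": 0, "ry": 0, "rz": 0.001, "jaw": 0}
    - {"tx": 0.0015, "ty": -0.0012, "tz": 0.014, "rx": 0, "ry": 0, "rz": 0.001, "jaw": 0}
    - {"tx": 0.0015, "ty": -0.0012, "tz": 0.018, "rx": 0, "ry": 0, "rz": 0.001, "jaw": 0}
    - {"tx": 0.0015, "ty": -0.0012, "tz": 0.018, "rx": 0, "ry": 0, "rz": 0.001, "jaw": 0}

```text
time: 14.7
position: [0.5372, 0.0049, 0.1576]
tool_rot: [0.228, -3.133, 0.0]
ft_force: [-0.1, 0.9, -1.8]
grip_width: 0.182
```

```bash
python3 - <<'E'
from h import *
s,ci,im=shot('w14');print(s['qd'].round(3),s['torque'].round(2))
g=im[165:265,220:345];save(cv2.resize(g,None,fx=6,fy=6,interpolation=cv2.INTER_CUBIC),'w14c.png')
im=get_image('scene');save(cv2.resize(im[140:240,240:340],None,fx=6,fy=6,interpolation=cv2.INTER_CUBIC),'s14.png')
E
```

```text
14.7 [0.5372 0.0049 0.1576] yaw 98.33 [-0.1  0.9 -1.8] 0.181843943822296
[-0.001 -0.005 -0.    -0.009  0.     0.01  -0.002] [ 0.05 -0.02 -0.  ]
```

View pics/w14c.png

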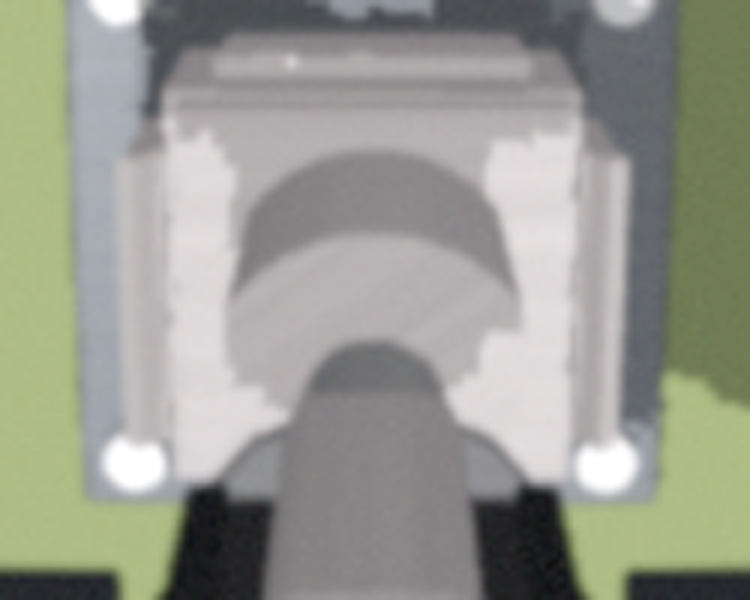

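View pics/s14.png

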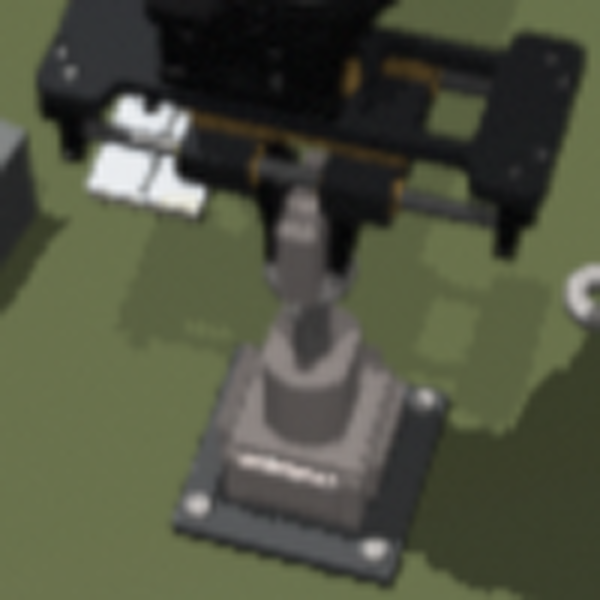

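Call:
carry_out:
  commands:
    - {"tx": -0.001, "ty": 0, "tz": 0.003, "rx": 0, "ry": 0, "rz": 0, "jaw": 0}
    - {"tx": -0.001, "ty": 0, "tz": 0.006, "rx": 0, "ry": 0, "rz": 0, "jaw": 0}
    - {"tx": -0.001, "ty": 0, "tz": 0.009, "rx": 0, "ry": 0, "rz": 0, "jaw": 0}
    - {"tx": -0.001, "ty": 0, "tz": 0.011, "rx": 0, "ry": 0, "rz": 0, "jaw": 0}
    - {"tx": -0.001, "ty": 0, "tz": 0.011, "rx": 0, "ry": 0, "rz": 0, "jaw": 0}

```text
time: 15.42
position: [0.5383, 0.005, 0.1468]
tool_rot: [0.228, -3.133, -0.0]
ft_force: [0.3, 0.3, -2.5]
grip_width: 0.186
```

Call:
carry_out:
  commands:
    - {"tx": 0, "ty": 0, "tz": 0.003, "rx": 0, "ry": 0, "rz": 0, "jaw": 0}
    - {"tx": 0, "ty": 0, "tz": 0.006, "rx": 0, "ry": 0, "rz": 0, "jaw": 0}
    - {"tx": 0, "ty": 0, "tz": 0.009, "rx": 0, "ry": 0, "rz": 0, "jaw": 0}
    - {"tx": 0, "ty": 0, "tz": 0.012, "rx": 0, "ry": 0, "rz": 0, "jaw": 0}
    - {"tx": 0, "ty": 0, "tz": 0.012, "rx": 0, "ry": 0, "rz": 0, "jaw": 0}

```text
time: 16.05
position: [0.5382, 0.0049, 0.1347]
tool_rot: [0.228, -3.133, -0.0]
ft_force: [0.3, -0.2, -0.8]
grip_width: 0.181
```

```bash
python3 - <<'E'
from h import *
s,ci,im=shot('w15');print(s['qd'].round(3),s['torque'].round(2))
g=im[165:265,220:345];save(cv2.resize(g,None,fx=6,fy=6,interpolation=cv2.INTER_CUBIC),'w15c.png')
im=get_image('scene');save(cv2.resize(im[140:240,240:340],None,fx=6,fy=6,interpolation=cv2.INTER_CUBIC),'s15.png')
E
```

```text
16.05 [0.5382 0.0049 0.1347] yaw 98.32 [ 0.3 -0.2 -0.8] 0.18112647882559485
[-0.001 -0.005  0.001 -0.007  0.     0.003 -0.001] [ 0.03  0.06 -0.03]
```

View pics/w15c.png

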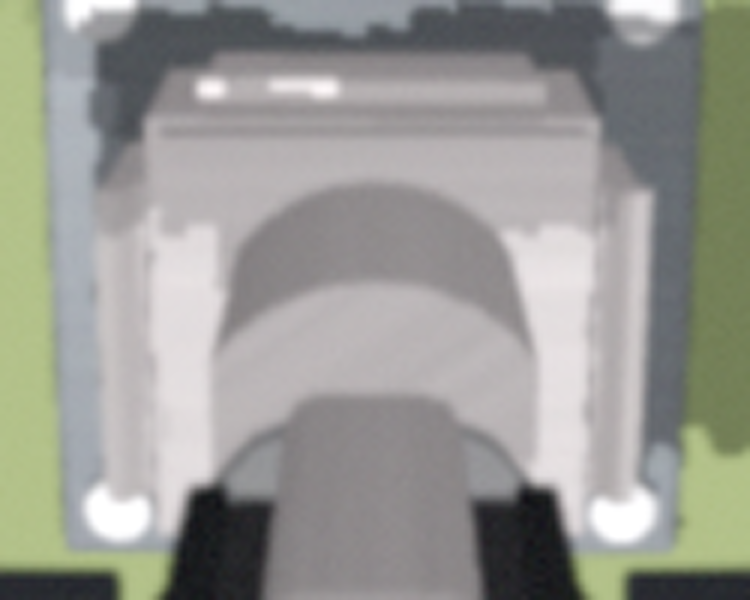

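View pics/s15.png

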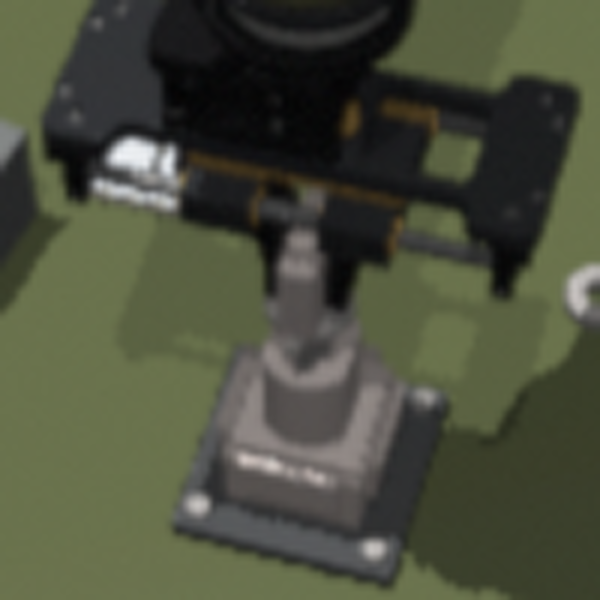

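Key has slipped into the keyway without resistance (29 mm in, no force). Now onto the plunger.

Call:
carry_out:
  commands:
    - {"tx": 0, "ty": 0, "tz": 0.004, "rx": 0, "ry": 0, "rz": 0, "jaw": 0}
    - {"tx": 0, "ty": 0, "tz": 0.008, "rx": 0, "ry": 0, "rz": 0, "jaw": 0}
    - {"tx": 0, "ty": 0, "tz": 0.012, "rx": 0, "ry": 0, "rz": 0, "jaw": 0}
    - {"tx": 0, "ty": 0, "tz": 0.016, "rx": 0, "ry": 0, "rz": 0, "jaw": 0}
    - {"tx": 0, "ty": 0, "tz": 0.019, "rx": 0, "ry": 0, "rz": 0, "jaw": 0}
    - {"tx": 0, "ty": 0, "tz": 0.019, "rx": 0, "ry": 0, "rz": 0, "jaw": 0}

```text
time: 16.9
position: [0.5384, 0.005, 0.1164]
tool_rot: [-0.228, 3.133, 0.0]
ft_force: [-1.6, 0.2, 4.2]
grip_width: 0.184
```

Call:
carry_out:
  commands:
    - {"tx": 0, "ty": 0, "tz": 0.003, "rx": 0, "ry": 0, "rz": 0, "jaw": 0}
    - {"tx": 0, "ty": 0, "tz": 0.005, "rx": 0, "ry": 0, "rz": 0, "jaw": 0}
    - {"tx": 0, "ty": 0, "tz": 0.007, "rx": 0, "ry": 0, "rz": 0, "jaw": 0}
    - {"tx": 0, "ty": 0, "tz": 0.0085, "rx": 0, "ry": 0, "rz": 0, "jaw": 0}
    - {"tx": 0, "ty": 0, "tz": 0.0085, "rx": 0, "ry": 0, "rz": 0, "jaw": 0}

```text
time: 17.52
position: [0.5385, 0.005, 0.1081]
tool_rot: [-0.228, 3.133, 0.0]
ft_force: [-3.6, 0.6, 6.9]
grip_width: 0.18
```

```bash
python3 - <<'E'
from h import *
s,ci,im=shot('w16');print(s['qd'].round(3),s['torque'].round(2))
g=im[165:265,220:345];save(cv2.resize(g,None,fx=6,fy=6,interpolation=cv2.INTER_CUBIC),'w16c.png')
im=get_image('scene');save(cv2.resize(im[140:240,240:340],None,fx=6,fy=6,interpolation=cv2.INTER_CUBIC),'s16.png')
E
```

```text
17.525 [0.5385 0.005  0.1081] yaw 98.32 [-3.6  0.6  6.9] 0.18039721063049602
[ 0.    -0.001 -0.001 -0.001  0.002 -0.002  0.   ] [0.03 0.92 0.  ]
```

View pics/w16c.png

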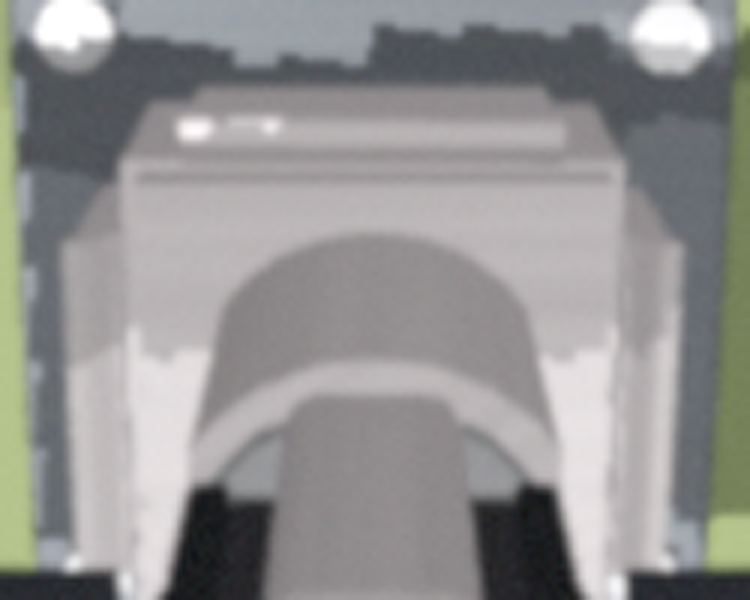

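View pics/s16.png

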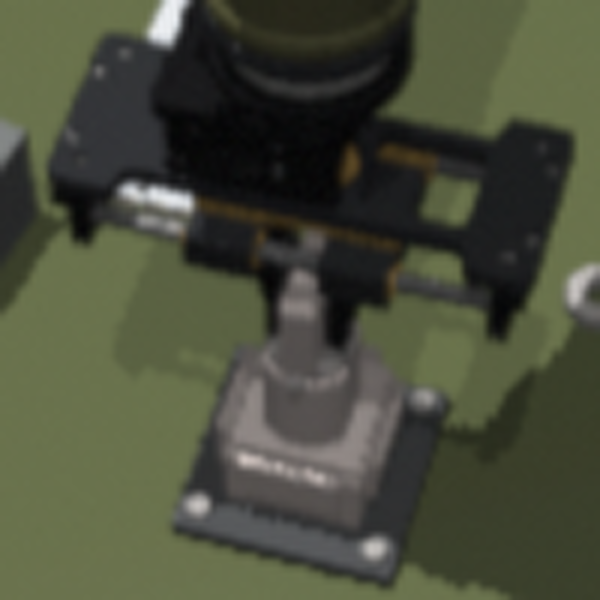

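About 9 N net, almost at home; ease the side load slightly (+x tool) and press further to bottom the collar.

Call:
carry_out:
  commands:
    - {"tx": 0.0008, "ty": 0, "tz": 0.001, "rx": 0, "ry": 0, "rz": 0, "jaw": 0}
    - {"tx": 0.0008, "ty": 0, "tz": 0.002, "rx": 0, "ry": 0, "rz": 0, "jaw": 0}
    - {"tx": 0.0008, "ty": 0, "tz": 0.003, "rx": 0, "ry": 0, "rz": 0, "jaw": 0}
    - {"tx": 0.0008, "ty": 0, "tz": 0.003, "rx": 0, "ry": 0, "rz": 0, "jaw": 0}

```text
time: 18.12
position: [0.5385, 0.005, 0.1079]
tool_rot: [-0.228, 3.131, 0.001]
ft_force: [-7.9, -0.5, 21.8]
grip_width: 0.183
```

```bash
python3 - <<'E'
from h import *
s,ci,im=shot('w17');print(s['torque'].round(2))
g=im[165:265,220:345];save(cv2.resize(g,None,fx=6,fy=6,interpolation=cv2.INTER_CUBIC),'w17c.png')
im=get_image('scene');save(cv2.resize(im[160:230,250:330],None,fx=9,fy=8,interpolation=cv2.INTER_CUBIC),'s17.png')
save(im,'s17f.png')
E
```

```text
18.125 [0.5385 0.005  0.1079] yaw 98.32 [-7.9 -0.5 21.8] 0.18270442649235183
[-0.01  2.07 -0.  ]
```

View pics/w17c.png

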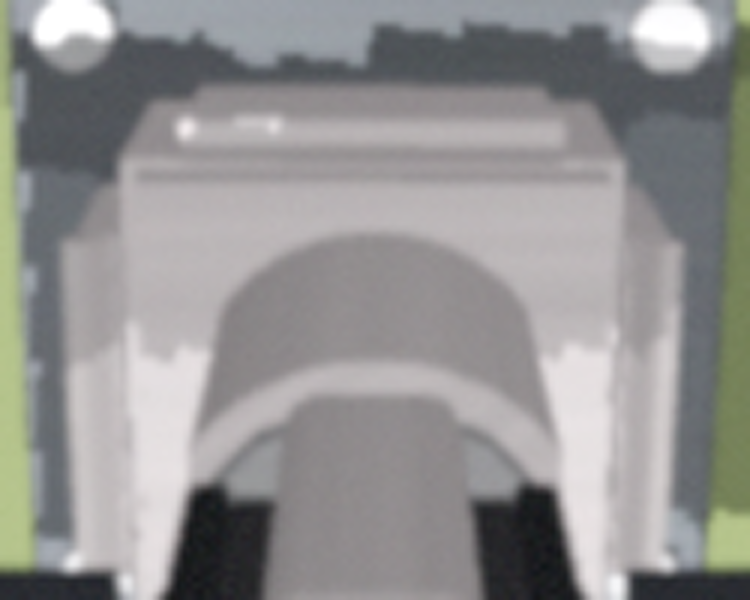

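View pics/s17.png

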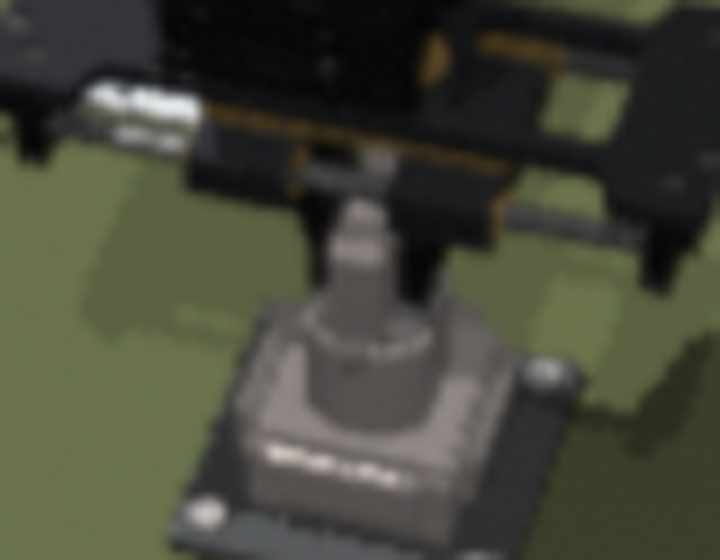

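View pics/s17f.png

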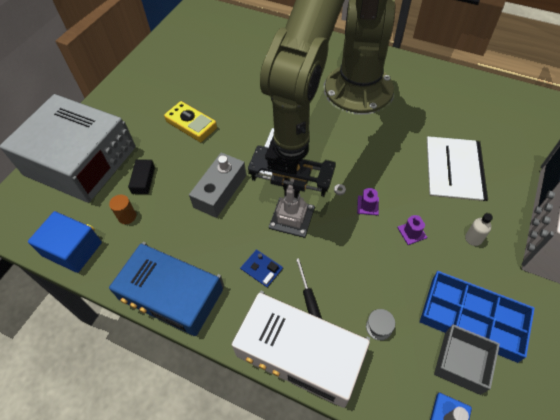

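Call:
carry_out:
  commands:
    - {"tx": 0.001, "ty": 0, "tz": 0, "rx": 0, "ry": 0, "rz": 0, "jaw": 0}
    - {"tx": 0.001, "ty": 0, "tz": 0, "rx": 0, "ry": 0, "rz": 0, "jaw": 0}
    - {"tx": 0.001, "ty": 0, "tz": 0, "rx": 0, "ry": 0, "rz": 0, "jaw": 0}

```text
time: 18.6
position: [0.5385, 0.005, 0.1079]
tool_rot: [-0.228, 3.129, 0.001]
ft_force: [-4.8, 0.1, 19.4]
grip_width: 0.179
```

Call:
carry_out:
  commands:
    - {"tx": 0.0015, "ty": 0, "tz": 0, "rx": 0, "ry": 0, "rz": 0, "jaw": 0}
    - {"tx": 0.0015, "ty": 0, "tz": 0.0005, "rx": 0, "ry": 0, "rz": 0, "jaw": 0}
    - {"tx": 0.0015, "ty": 0, "tz": 0.0005, "rx": 0, "ry": 0, "rz": 0, "jaw": 0}
    - {"tx": 0.0015, "ty": 0, "tz": 0.0005, "rx": 0, "ry": 0, "rz": 0, "jaw": 0}

```text
time: 19.1
position: [0.5384, 0.0049, 0.108]
tool_rot: [-0.227, 3.126, 0.001]
ft_force: [-2.7, 0.3, 19.0]
grip_width: 0.179
```

```bash
python3 - <<'E'
from h import *
s,ci,im=shot('w18');print(s['torque'].round(2))
R1=R.from_rotvec(s['tool_rot']).as_matrix();print(R1[:,2].round(4))
g=im[195:355,215:350];save(cv2.resize(g,None,fx=4,fy=4,interpolation=cv2.INTER_CUBIC),'w18c.png')
im=get_image('top');save(im,'t18.png')
E
```

```text
19.1 [0.5384 0.0049 0.108 ] yaw 98.33 [-2.7  0.3 19. ] 0.17900933502791302
[ 0.06  0.91 -0.03]
[ 0.0073  0.0014 -1.    ]
```

View pics/w18c.png

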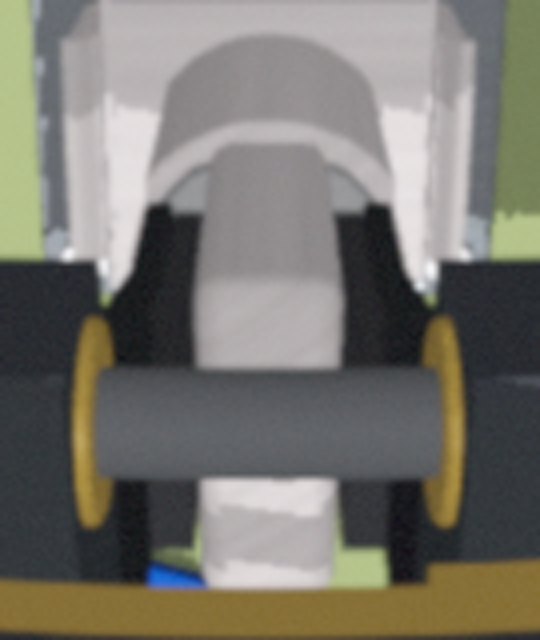

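View pics/t18.png

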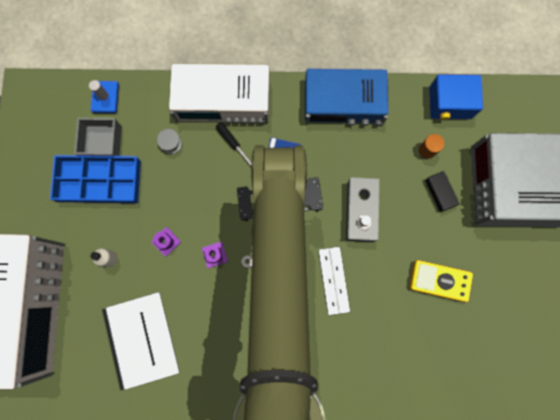

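Collar sits on the hub with no visible gap; the gauge and bystanders are where they were. Confirm it is steady, then hand in.

Call:
carry_out:
  commands:
    - {"tx": 0, "ty": 0, "tz": 0, "rx": 0, "ry": 0, "rz": 0, "jaw": 0}
    - {"tx": 0, "ty": 0, "tz": 0, "rx": 0, "ry": 0, "rz": 0, "jaw": 0}
    - {"tx": 0, "ty": 0, "tz": 0, "rx": 0, "ry": 0, "rz": 0, "jaw": 0}
    - {"tx": 0, "ty": 0, "tz": 0, "rx": 0, "ry": 0, "rz": 0, "jaw": 0}

```text
time: 19.7
position: [0.5383, 0.005, 0.1079]
tool_rot: [-0.228, 3.126, 0.001]
ft_force: [-2.4, -0.0, 18.4]
grip_width: 0.181
```

```bash
python3 - <<'E'
from h import *
s=ctrl.get_state();print(s['time'],s['position'],s['ft_force'],s['grip_width'])
if s['ft_force'][2]>12 and abs(s['position'][2]-.108)<.0015: print(ctrl.close_job())
E
```

```text
19.7 [0.53833768 0.00495106 0.10792586] [-2.40911672 -0.02312809 18.43372312] 0.18117343960165377
the job is handed in; nothing more can be done
None
```

I set the silver hub flat in the nest and let go of it. I then took the keyed shaft from the rack and pushed it into the bore until the collar bottomed on the hub. I handed the job in at 19.7 s, still gripping and pressing. No turning was needed in the bore: I lined the key up with the keyway on approach, and it slid in with no measurable resistance.

**Last checks that agree the shaft is home:**
- The tool height was 0.108 m, as predicted for fully home, and held steady.
- The force rose from about 4 N to 7 N over the spring travel. It then jumped to about 20 N within 0.2 mm, as at a hard stop.
- The pictures show no visible gap under the collar, the gauge still in the rack, and none of the objects in view visibly moved. The arm hid part of the board and the bearing in the last top view.

**What disagreed or went wrong:**
- There was a side load of up to 8 N on the shaft at bottoming, possibly from a slight lean of about 1° in the grip. I eased it to 2.4 N, which left the tool tilted about 0.4°.
- The first move call was refused because its rows did not list every value. Nothing moved.

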